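# Fill the tea tin from the carton chute and press its cover home

## Robot

A 6-joint arm with a two-finger parallel gripper is mounted at the origin on the work surface. World frame = base frame: x ahead of the robot, y to its left, z up, the work surface at z = 0. Lengths are in mm, angles in rad, forces in N, time in s.
With the tool pointing down it reaches from about 350 to 875 mm from the base axis. Payload 4.2 kg.
Tool frame: the origin (TCP) lies midway between the tips of the shut fingers; the grasp point (between the pads) lies 19 mm behind it; z points along the fingers, y is the line along which they close (so a half turn about z gives the same grasp; the last joint's range is limited). The gripper opens to 85 mm and grips with 20 to 120 N. Pads are 22 mm wide; open, the fingers measure 114 mm over their backs; the gripper's body (76 mm by 85 mm) begins 54 mm behind the grasp point. The pads swing forward as they close: fully open they stand 13 mm farther back than shut.
Start: joints at [1.466, 0.385, 0.008, 0, -1.194, -0.259], TCP at [222.36, 584.085, 231.312] pointing down, gripper open.
Joint ranges: [-3.14, 3.14], [-1.21, 2.06], [-1.07, 1.41], [-3.16, 2.05], [-2.99, -0.16], [-3.1, 3.1]. Speed limits (rad/s): [2.79, 2.79, 3.14, 3.14, 3.14, 3.14].

## Interface

Orientations are given as a unit quaternion [x, y, z, w].
In Python, from bench import arm gives the robot as it stands.
- The arm moves only by the tool send_rows, never from a script. Its argument "targets" is a list of rows, each an object of numbers: "gripper": the gripper command: -1 is fully open, 1 is shut, values between are in proportion; "x", "y", "z": the shift along the tool's x, y, z in cm; "ax", "ay", "az": the turn, a rotation vector about the tool's x, y, z in degrees. A call has 1 to 5 rows; each row shifts and turns the commanded pose from where the row before left it, along the tool's axes as they then stand; what a row does not reach is not made up. A row lasts 1/12 s, in which the tool goes at most 41.7 mm and 7.16 degrees, less where a joint would pass 70% of its speed; a pose out of reach is approached as far as the arm can. A call is refused whole if a number of a shift passes 4.17 or a number of a turn 7.16, either way. A call with a gripper value outside its range is refused whole. The fingers move at their own pace and stop on an object; the grip force is fixed at half the most. Time passes only in rows, so rows that do not move let the fingers close. It gives the time, the measured TCP pose, the force, the opening and the grip force at its end, in the units of the state.
- arm.read_state(): the state, without advancing time (a new reading comes with each control period).
- arm.get_image(name): name is "side" or "top" or "wrist"; returns (picture, depth): 420x560x3 uint8, red, green, blue; 420x560 float32, mm along the optical axis (not along the pixel's ray), 0 where there is no reading.
- arm.camera_model(name): a dict with "fx", "fy", "cx", "cy" (pixels), "cam_to_world" (4x4, takes a point from camera to world coordinates). Camera axes: x right, y down, z forward; pixel columns grow to the right and rows downward; lengths in mm; the calibration is good to about 2 mm. A picture is of the moment at which its call begins: read the wrist's pose just before it. camera_model takes no time and is no camera call; for the wrist camera it gives the pose at the moment of the call.
- arm.job_done(): hands the job in; it is judged then, once.
Trained networks look in the newest picture that a camera, given by its name, has taken for a name from the list of things; names that differ only in an ending like _2 or _b are one class to them, and where a whole thing is asked for, a point or a joint stands for the part that bears it (a point fixed in the world has none). Each returns a list of dicts, best first, with "score" (0 to 1); they miss things now and then, are a little off and sometimes report something else, mostly with a low value. They report only what shows in the picture. A call takes as long as a camera call. They do not tell look-alikes from the thing itself.
- arm.boxes_of(camera, thing): "rect" ([left, top, width, height] in pixels, round what is visible of it).
The state is a dict: "clock": time; "joints": joint angles; "joint_vel": joint speeds; "joint_efforts": joint torques, N m; "position": TCP position; "ee_rot": TCP orientation; "contact_force": force on the tool from outside, world axes, zero at the start; "wrist_torque": the same for the moment, N m; "gripper_width": finger opening in mm; "grasp_force": force on a finger pad.
Only numpy, scipy, OpenCV 4.12 (cv2) and the standard library are available. Lean on these libraries where they do the work, as an engineer would, in place of code of your own. Each camera call takes 0.05 s, during which the arm holds its last target. There are 200 camera calls.

## Task

Hold the open tin by its handle under the dispenser's chute, pushing the push plate in with the tin so that all the tea cartons slide into it, and put any cartons lying astray on the dresser in the tin as well. Stand the tin upright in the middle of the cork mat on the kettle tray, with its loose flat cover laid in its mouth and pressed fully home, so that it sits level on all four rubber grips. Leave the kettle, teaspoon, mug and sugar jar where they are.

Things in the scene. Friction and masses are not known exactly. Their poses are not given: they have to be found in the camera images.
- tin: Square open aluminium tin, 130 x 130 mm outside, 124 x 124 mm inside, 95 mm high, walls and floor 3 mm, about 0.2 kg empty. Origin at the centre of its underside, z up out of the mouth. A straight wooden handle bar sticks out of the middle of its -x side. A rubber grip sits in each inside corner just below the rim.
- tin_mid (a point): Point on the tin's centre line about half-way up, 45 mm above its underside; same axes as the tin.
- tin_handle (a point): Point to grip on the tin's handle, 105 mm along the tin's -x from its centre and 70 mm above its underside. The bar is 16 mm wide (tin y), 20 mm high, and runs along tin x from the wall (65 mm from centre) to 135 mm from centre.
- cover_grip (a point): Point on the knob of the tin's loose cover, on its centre line, 36 mm above the plate's underside. The knob is an upright wooden bar in the middle of the plate, 50 mm long (cover x), 16 mm wide (cover y); its top is 50 mm above the plate's underside. With the cover fully home this point is 113 mm above the tin's underside.
- cover: The tin's loose flat cover: a 116 x 116 x 6 mm aluminium plate, 0.14 kg; origin at the centre of its underside, z up through the knob. Laid in the mouth it rests askew on the rubber grips; pressed fully home with 8 to 12 N it sits level, its underside 77 mm above the tin's underside. Any quarter turn fits.
- dispenser: Fixed carton dispenser. Origin on the dresser top, x points away from its front (up the chute), z up. The steel chute, 77 mm wide in two lanes, falls towards -x at 33 degrees to a gated lip at x = 35 mm, z = 120 mm. With the tin's handle along dispenser -x and the tin centred on y = 0, its far wall meets the push plate when its centre is at x = -20 mm; the plate is fully in at x = +2 mm.
- push_plate (a joint): Travel of the sprung push plate under the chute, 0 out to 0.022 m fully in (along dispenser +x). The plate is 70 mm wide, 32 to 78 mm above the dresser, its face at dispenser x = 45 mm when out. Takes 2 N to start, about 5 N at the end, and springs back. It lifts the gate by twice its travel; cartons slide out freely with it in by 0.016 m or more.
- mat (a point): Centre of the top of the square cork mat (140 x 140 mm), 6 mm above the dresser top, on the fixed white plastic kettle tray (260 x 440 mm, floor 3 mm, rim 9 mm high). Axes are the tray's; the mat's centre is 100 mm along tray +y from the tray's. The kettle stands at the tray's other end and the teaspoon lies between.
- grip0 (a joint): How far the 15 x 15 mm rubber grip in the tin's +x +y inside corner is pushed down: 0 to 0.004 m at the start, 0.010 m fully down. Its top is 87 mm above the tin's underside at 0, 77 mm at 0.010. Pushing it takes about 2 N; it stays where it is pushed.
- grip1 (a joint): How far the 15 x 15 mm rubber grip in the tin's +x -y inside corner is pushed down: 0 to 0.004 m at the start, 0.010 m fully down. Its top is 87 mm above the tin's underside at 0, 77 mm at 0.010. Pushing it takes about 2 N; it stays where it is pushed.
- grip2 (a joint): How far the 15 x 15 mm rubber grip in the tin's -x +y inside corner is pushed down: 0 to 0.004 m at the start, 0.010 m fully down. Its top is 87 mm above the tin's underside at 0, 77 mm at 0.010. Pushing it takes about 2 N; it stays where it is pushed.
- grip3 (a joint): How far the 15 x 15 mm rubber grip in the tin's -x -y inside corner is pushed down: 0 to 0.004 m at the start, 0.010 m fully down. Its top is 87 mm above the tin's underside at 0, 77 mm at 0.010. Pushing it takes about 2 N; it stays where it is pushed.
- c1_mid (a point): Pasteboard tea carton 44 x 28 x 22 mm (x, y, z of its own frame), 30 g; the point is its centre. Starts on the dispenser's chute, long side down the slope behind the gate.
- c2_mid (a point): Pasteboard tea carton 44 x 28 x 22 mm (x, y, z of its own frame), 30 g; the point is its centre. Starts on the dispenser's chute, long side down the slope behind the gate.
- c3_mid (a point): Pasteboard tea carton 44 x 28 x 22 mm (x, y, z of its own frame), 30 g; the point is its centre. Starts on the dispenser's chute, long side down the slope, behind another. May be absent.
- c4_mid (a point): Pasteboard tea carton 44 x 28 x 22 mm (x, y, z of its own frame), 30 g; the point is its centre. Starts on the dispenser's chute, long side down the slope, behind another. May be absent.
- s1_mid (a point): Pasteboard tea carton 44 x 28 x 22 mm (x, y, z of its own frame), 30 g; the point is its centre. Starts astray, lying flat on the dresser top. May be absent.
- s2_mid (a point): Pasteboard tea carton 44 x 28 x 22 mm (x, y, z of its own frame), 30 g; the point is its centre. Starts astray, lying flat on the dresser top. May be absent.
- s3_mid (a point): Pasteboard tea carton 44 x 28 x 22 mm (x, y, z of its own frame), 30 g; the point is its centre. Starts astray, lying flat on the dresser top. May be absent.
- mug: Bystander: cream ceramic mug, 82 mm across, 95 mm high, standing to the left; origin under its centre.
- sugar_jar: Bystander: glass sugar jar with red cap, 84 mm across, 120 mm high, at the back; origin under its centre.
- kettle: Bystander: white plastic kettle, 148 mm across, 200 mm high, on the tray; origin under its centre.
- teaspoon: Bystander: steel teaspoon, 140 mm long, on the tray; origin under it.
Things that resemble listed ones, but are neither listed nor needed, are in the scene too. What is shaped like the part that bears c1_mid but purple is not meant.

How it is judged:
By the outcome, as a careful person would: the job done as asked, in the order asked, and still so for the second after the job is handed in, with the robot touching nothing.
Of c3, c4 only 1 to 2 are there at a start; the rules pass over those that are not, and their reading is None.
Of s1, s2, s3 only 2 to 3 are there at a start; the rules pass over those that are not, and their reading is None.
At some moment in a run one of tin, cover may be knocked a few centimetres aside while the robot is not near it.
Once in a run the grip may slacken for a moment while it holds something.
It also fails if it takes over 210 s, if anything falls off the work surface, if the arm or the gripper's body presses on something with over 40 N, if the wrist force passes 120 N, or if a joint passes its speed limit or range.

## Working session

There is one attempt and no reset: what is moved stays moved. The work goes in short steps, Python scripts to look and compute and a tool call to move; the robot and the scene stay as the last step left them, time stands still between calls to the robot, and variables do not carry over. Pictures are saved under pics/ and viewed, at most 14 in all, crops included, and the job is handed in when it is done.

Besides the shell and the picture viewer there is one more tool, called after "Call:" by a JSON object that holds its "fn" and its "kwargs". send_rows: Moves the arm, as the interface text tells. Its arguments: {"type":"object","properties":{"targets":{"type":"array"}},"required":["targets"]}

```bash
ls; mkdir -p pics
cat > h.py <<'E'
from bench import arm
import numpy as np, cv2, sys
from scipy.spatial.transform import Rotation as R
def shot(n,f=None):
    im,d=arm.get_image(n); m=arm.camera_model(n)
    if f: cv2.imwrite('pics/'+f,im[:,:,::-1])
    return im,d,m
def cloud(d,m):
    v,u=np.indices(d.shape); d=d.astype(float)
    p=np.stack([(u-m['cx'])/m['fx']*d,(v-m['cy'])/m['fy']*d,d],-1)
    T=np.array(m['cam_to_world']); w=p@T[:3,:3].T+T[:3,3]; w[d==0]=np.nan
    return w
E
python3 - <<'E'
from h import *
for n in('top','side'):
    im,d,m=shot(n,n+'0.png'); w=cloud(d,m); np.savez(n+'0.npz',im=im,w=w)
    for t in('tin','cover','dispenser','mat','c1_mid','mug','push_plate','tin_handle','cover_grip'):
        for b in arm.boxes_of(n,t)[:7]:
            r=np.array(b['rect']);c=(r[:2]+r[2:]/2).astype(int)
            print(n,t,round(b['score'],2),r.round().astype(int),w[min(c[1],419),min(c[0],559)].round())
s=arm.read_state();print(s['clock'],s['position'],s['ee_rot'],s['gripper_width'])
E
```

```text
pics
top tin 0.77 [260 165  61  76] [604. -27.  -0.]
top cover 0.96 [247 233  56  53] [438.  18.  51.]
top dispenser 0.68 [262 163  59  78] [606. -29.   3.]
top dispenser 0.63 [140 116  57  71] [707. 288. 167.]
top c1_mid 0.53 [159 159  17  18] [665. 292. 157.]
top c1_mid 0.51 [102 189  20  13] [626. 488.  21.]
top c1_mid 0.39 [408 182  16  47] [ 596. -393.    1.]
top c1_mid 0.38 [174 157  14  17] [673. 259. 158.]
top mug 0.64 [ 86 224  46  31] [498. 495.  -1.]
top mug 0.49 [246 231  57  58] [436.  21.  50.]
top mug 0.48 [315 145 156 130] [ 584. -327.    3.]
top push_plate 0.41 [174 176  24   4] [649. 252. 130.]
top tin_handle 0.7 [259 161  64  80] [613. -27.   2.]
top cover_grip 0.6 [249 236  55  51] [433.  15.  48.]
side tin 0.56 [242 184  73  69] [613. -64.   0.]
side dispenser 0.82 [135 248  88  83] [715. 333. 170.]
side mat 0.77 [239 118 142  90] [ 589. -301.    9.]
side mat 0.7 [295 132  40  22] [ 602. -410.    1.]
side c1_mid 0.68 [189 385  14  27] [625. 498.  23.]
side c1_mid 0.61 [201 277   8  11] [670. 296. 164.]
side mug 0.74 [231 372  49  48] [506. 447.   6.]
side push_plate 0.46 [194 299  23  15] [703. 268.  -1.]
side tin_handle 0.72 [242 182  71  71] [618. -61.   6.]
side tin_handle 0.4 [308 234  48  40] [438.  27.  18.]
side cover_grip 0.91 [306 235  54  41] [432.  27.  12.]
1.0 [222.35642905 584.07050177 231.32582971] [ 9.83498993e-01 -1.80913601e-01 -1.76180838e-05 -6.98995867e-06] 85.2356367525962
```

View pics/top0.png

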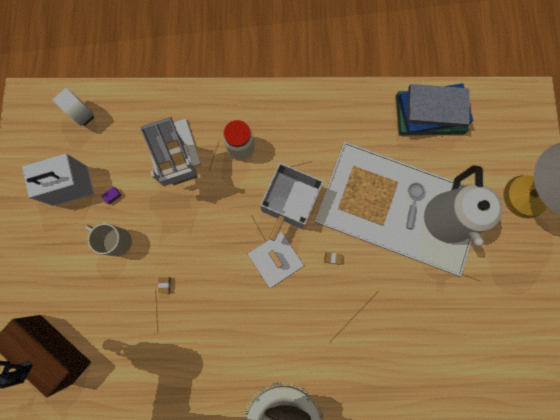

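View pics/side0.png

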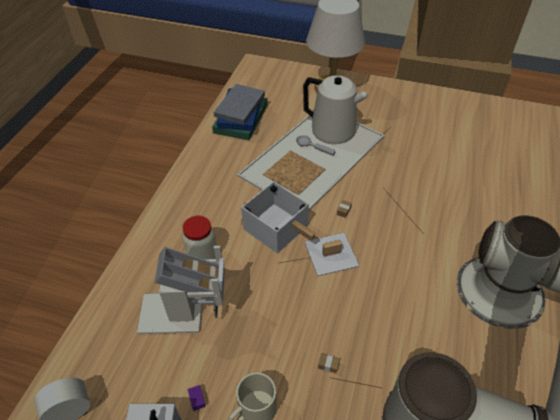

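```bash
cat >> h.py <<'E'
def rect(P):
    r=cv2.minAreaRect(P[:,:2].astype(np.float32)); return np.round(r[0],1),np.round(r[1],1),round(r[2],1)
def sel(w,x0,x1,y0,y1,z0,z1):
    return (w[...,0]>x0)&(w[...,0]<x1)&(w[...,1]>y0)&(w[...,1]<y1)&(w[...,2]>z0)&(w[...,2]<z1)
E
python3 - <<'E'
from h import *
for n in('top','side'):
    f=np.load(n+'0.npz'); im,w=f['im'],f['w']
    def go(lbl,*b):
        M=sel(w,*b); k=cv2.connectedComponentsWithStats(M.astype(np.uint8),connectivity=8)
        for i in range(1,k[0]):
            if k[2][i,4]>=12:
                P=w[k[1]==i]; print(n,lbl,k[2][i,4],*rect(P),'z',np.percentile(P[:,2],[10,50,90]).round(1),np.median(P,0).round(1))
    go('tinrim',480,720,-130,60,83,110)
    go('handle',440,600,-60,60,62,83)
    go('knob',380,500,-60,80,42,60)
    go('plate',380,520,-60,80,3,10)
    go('strayA',400,520,-150,-50,12,40)
    go('strayB',330,460,230,350,12,40)
    go('purple',590,660,430,520,12,40)
    go('disp',580,820,200,400,100,300)
    # mat by colour
    hsv=cv2.cvtColor(im,cv2.COLOR_RGB2HSV)
    M=sel(w,480,720,-340,-100,-5,15)
    tray=M&(hsv[...,1]<60); 
    if n=='top':
        k=np.zeros(M.shape,bool);k[165:227,337:400]=1; m=M&k&(hsv[...,1]>90)
        m=cv2.morphologyEx(m.astype(np.uint8),cv2.MORPH_OPEN,np.ones((3,3)))>0
        c=cv2.connectedComponentsWithStats(m.astype(np.uint8)); i=1+np.argmax(c[2][1:,4]); P=w[c[1]==i]; print('mat',*rect(P),np.median(P,0))
# table height
    print(np.nanmedian(w[sel(w,350,800,-400,400,-15,2.5)][:,2]))
f=np.load('top0.npz');im,w=f['im'],f['w']
cv2.imwrite('pics/crop.png',np.hstack([cv2.resize(im[a:a+110,b:b+110,::-1],(400,400),interpolation=cv2.INTER_CUBIC) for a,b in((95,120),(165,240))]))
E
```

```text
top tinrim 378 [613.3 -26.6] [129.8 131.1] 66.1 z [84.  92.5 95.8] [624.2 -26.9  92.5]
top handle 212 [522.2  14.2] [127.5  70.6] 66.0 z [69.4 78.  81. ] [530.6  13.5  78. ]
top knob 106 [439.9  18.3] [48.9 15.8] 33.0 z [46.1 49.1 51.1] [438.8  18.   49.1]
top plate 1241 [439.3  17.2] [119.5 116.3] 31.8 z [3.8 5.7 8. ] [438.3  12.4   5.7]
top strayA 109 [ 443.1 -136.7] [29.9 27.5] 80.4 z [18.2 21.3 24.5] [ 441.9 -136.1   21.3]
top strayB 182 [370.3 328.2] [44.1 28.8] 2.0 z [18.2 20.8 23.7] [370.4 327.2  20.8]
top purple 172 [626.8 492.5] [30.8 43.6] 37.2 z [16.5 20.6 23.5] [626.  491.7  20.6]
top disp 2307 [706.3 290. ] [142.8  94.5] 19.0 z [149.3 171.5 201.1] [701.2 290.9 171.5]
mat [ 626.3 -254.6] [139. 140.] 68.4 [ 625.35814904 -254.69098515    5.64719702]
-0.6378523626804053
side tinrim 598 [613.1 -27.1] [134.  135.1] 66.2 z [84.5 91.4 96.9] [611.2 -25.3  91.4]
side handle 362 [530.2  17.9] [131.9  82.8] 57.4 z [65.6 76.2 81.3] [538.2  17.8  76.2]
side knob 112 [439.1  18.4] [49.6 19.6] 37.5 z [45.1 49.4 53.2] [439.1  20.1  49.4]
side plate 1005 [435.5  22.5] [128.5 134.2] 31.3 z [4.1 6.5 9.1] [437.1  26.4   6.5]
side strayA 105 [ 443.1 -134.2] [31.5 30.9] 87.8 z [15.5 21.7 25.5] [ 441.9 -133.    21.7]
side strayB 265 [369.8 329.2] [43.8 31.4] 1.0 z [18.4 22.4 25.5] [369.6 331.1  22.4]
side purple 281 [626.6 493.2] [28.  46.2] 37.5 z [19.1 22.3 24.6] [625.5 494.1  22.3]
side disp 3153 [706.4 288.8] [143.9  98.1] 16.8 z [136.2 172.7 207.6] [710.  301.4 172.7]
0.11934912050946878
```

View pics/crop.png

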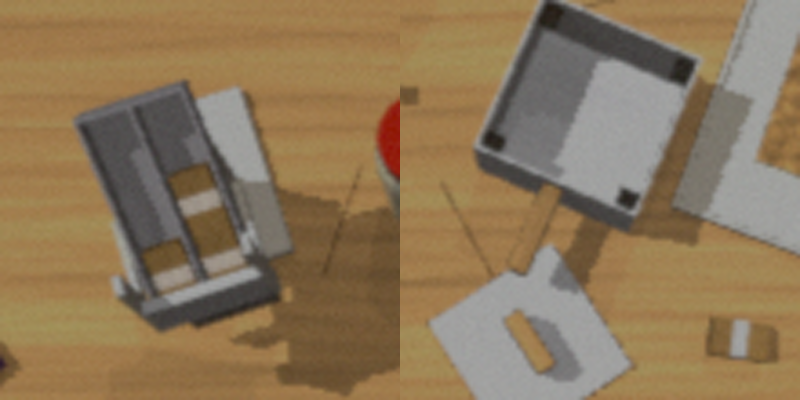

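Run:
```python
from h import *
F={n:np.load(n+'0.npz') for n in('top','side')}
t,s=F['top']['w'],F['side']['w']
for v,u in((120,190),(140,188),(150,192),(162,178),(176,178),(182,185),(190,185),(180,160)): print('top',u,v,t[v,u].round(),F['top']['im'][v,u])
for v,u in((312,170),(325,160),(300,180),(290,178),(290,215),(303,216),(270,170)): print('side',u,v,s[v,u].round(),F['side']['im'][v,u])
# chute plane: fit from both
for w in(t,s):
    P=w[sel(w,680,780,230,380,130,230)]
    best=None;rng=np.random.default_rng(0)
    for _ in range(2000):
        q=P[rng.choice(len(P),3,False)]
        n=np.cross(q[1]-q[0],q[2]-q[0]); n/=np.linalg.norm(n)+1e-9
        if abs(abs(n[2])-np.cos(np.radians(33)))>.04: continue
        i=abs((P-q[0])@n)<2
        if best is None or i.sum()>best.sum(): best=i
    Q=P[best]; A=np.c_[Q[:,:2],np.ones(len(Q))]; a,b,c=np.linalg.lstsq(A,Q[:,2],rcond=None)[0]
    yaw=np.degrees(np.arctan2(b,a)); sl=np.degrees(np.arctan(np.hypot(a,b)))
    e=np.array([np.cos(np.radians(yaw)),np.sin(np.radians(yaw))]); 
    print('plane',best.sum(),yaw,sl,'x at z=120:',(120-c)/np.hypot(a,b),rect(Q),e)
for n,w in(('top',t),('side',s)):
    M=sel(w,380,520,-190,-80,12,30); print(n,'A',rect(w[M]))
    P=w[sel(w,580,820,200,400,100,300)]
    y=np.radians(18.5); R2=np.array([[np.cos(y),np.sin(y)],[-np.sin(y),np.cos(y)]])
    q=P[:,:2]@R2.T
    for a in range(620,840,15):
        m=(q[:,0]>=a)&(q[:,0]<a+15)
        if m.sum()>5: print(n,a,m.sum(),np.percentile(q[m,1],[0,2,98,100]).round(),np.percentile(P[m,2],[2,50,98]).round())
# all small blobs 12..40 high anywhere
M=sel(t,250,900,-600,700,12,35);k=cv2.connectedComponentsWithStats(M.astype(np.uint8))
for i in range(1,k[0]):
    if 60<k[2][i,4]<600: print('blob',k[2][i],*rect(t[k[1]==i]))
```

```text
top 190 120 [862. 274.   0.] [154 117  72]
top 188 140 [794. 275.  12.] [158 160 157]
top 192 150 [765. 264.   6.] [122 118 107]
top 178 162 [680. 264. 158.] [106  80  46]
top 178 176 [643. 263. 159.] [74 73 69]
top 185 182 [670. 284.  -5.] [157 122  79]
top 185 190 [645. 282.  -1.] [157 123  74]
top 160 180 [629. 304. 172.] [106 107 107]
side 170 312 [754. 339.  61.] [100  98  91]
side 160 325 [782. 356.  12.] [157 159 149]
side 180 300 [725. 328. 111.] [100 100  92]
side 178 290 [725. 325. 149.] [144 143 135]
side 215 290 [636. 316. 177.] [97 96 87]
side 216 303 [641. 314. 117.] [97 94 89]
side 170 270 [745. 306. 193.] [55 57 56]
plane 552 19.024999260564993 32.66540708383729 x at z=120: 706.5654977617785 (array([732.3, 294.2]), array([90.1, 92.6]), 12.8) [0.94537643 0.32598067]
plane 346 27.03683301770793 34.98086843904231 x at z=120: 666.3127434516841 (array([714.6, 289.9]), array([96.4, 86.9]), 20.4) [0.89071449 0.4545632 ]
top A (array([ 442.4, -143.3]), array([43.9, 28.2]), 82.2)
top 680 233 [ 9. 11. 92. 97.] [120. 149. 174.]
top 695 221 [ 3.  3. 97. 98.] [117. 171. 212.]
top 
[... 1081 characters left out ...]
1 126  58   8 258] [ 817.4 -469.4] [ 17.2 172.7] 2.5
blob [227 147  27  13  67] [746.2 116.5] [25.6 76.5] 8.7
blob [ 48 163  44  42 217] [638.2 590.5] [ 70.7 147.5] 54.2
blob [283 171  31  15  67] [671.1 -49.3] [95.   2.3] 66.5
blob [406 182  19  47 253] [ 592.  -388.6] [ 48.8 137.6] 84.6
blob [101 187  19  17 172] [626.8 492.5] [30.8 43.6] 37.2
blob [424 195  34  48 153] [ 541.3 -443.3] [143.2  59.4] 20.3
blob [ 99 228  14  25  90] [498.4 495.7] [25.2 68.9] 76.3
blob [116 228  14  28  86] [491.4 443.5] [28.8 77.5] 87.3
blob [324 252  18  12 165] [ 442.4 -143.3] [43.9 28.2] 82.2
blob [158 277  12  17 182] [370.3 328.2] [44.1 28.8] 2.0
blob [ 35 315  20  17  99] [271.7 643.7] [67.3  3.9] 49.4
```

```bash
cat >> h.py <<'E'
import json
def plan(*wps, step=36., turn=6.5, start=None):
    """wps: (x,y,z,yaw_deg,grip[,step]) tool-down waypoints; print rows in tool axes"""
    s=arm.read_state()
    if start is None:
        m=R.from_quat(s['ee_rot']).as_matrix(); p=np.array(s['position']); ph=np.degrees(np.arctan2(m[1,0],m[0,0]))
        print('t%.1f'%s['clock'],p.round(1),'yaw %.1f'%ph,'zax',m[:,2].round(3),'F',np.round(s['contact_force'],1),'w%.1f g%.1f'%(s['gripper_width'],s['grasp_force']))
    else: p=np.array(start[:3],float); ph=start[3]
    rows=[]
    for w in wps:
        st=w[5] if len(w)>5 else step
        q=np.array(w[:3],float); dy=(w[3]-ph+180)%360-180
        n=max(1,int(np.ceil(max(np.linalg.norm(q-p)/st,abs(dy)/turn))))
        for i in range(n):
            d=(q-p)/(n-i); a=np.radians(ph); az=-dy/n
            v=[d[0]*np.cos(a)+d[1]*np.sin(a), d[0]*np.sin(a)-d[1]*np.cos(a), -d[2]]
            v=np.round(np.array(v)/10,2); az=round(az,2); r={k:float(x) for k,x in zip('xyz',v) if x}
            if az: r['az']=az
            r['gripper']=w[4]; rows.append(r)
            v=v*10; p=p+np.array([v[0]*np.cos(a)+v[1]*np.sin(a), v[0]*np.sin(a)-v[1]*np.cos(a), -v[2]]); ph-=az
        rows.append(None)
    out=[];
    for r in rows:
        if r is None: continue
        out.append(r)
    for i in range(0,len(out),5): print(json.dumps(out[i:i+5]))
E
python3 - <<'E'
from h import *
plan((517,16,180,-23.9,-1))
E
```

```text
t1.0 [222.4 584.1 231.3] yaw -20.8 zax [-0.  0. -1.] F [ 0.1 -0.6  0.1] w85.2 g0.0
[{"x": 2.65, "y": 2.37, "z": 0.29, "az": 0.17, "gripper": -1}, {"x": 2.66, "y": 2.36, "z": 0.28, "az": 0.17, "gripper": -1}, {"x": 2.67, "y": 2.35, "z": 0.29, "az": 0.17, "gripper": -1}, {"x": 2.67, "y": 2.34, "z": 0.28, "az": 0.17, "gripper": -1}, {"x": 2.68, "y": 2.34, "z": 0.29, "az": 0.17, "gripper": -1}]
[{"x": 2.69, "y": 2.33, "z": 0.28, "az": 0.17, "gripper": -1}, {"x": 2.69, "y": 2.32, "z": 0.29, "az": 0.17, "gripper": -1}, {"x": 2.7, "y": 2.31, "z": 0.28, "az": 0.17, "gripper": -1}, {"x": 2.71, "y": 2.3, "z": 0.29, "az": 0.17, "gripper": -1}, {"x": 2.72, "y": 2.29, "z": 0.28, "az": 0.17, "gripper": -1}]
[{"x": 2.72, "y": 2.29, "z": 0.29, "az": 0.17, "gripper": -1}, {"x": 2.73, "y": 2.28, "z": 0.28, "az": 0.17, "gripper": -1}, {"x": 2.74, "y": 2.27, "z": 0.29, "az": 0.17, "gripper": -1}, {"x": 2.74, "y": 2.26, "z": 0.28, "az": 0.17, "gripper": -1}, {"x": 2.75, "y": 2.25, "z": 0.29, "az": 0.17, "gripper": -1}]
[{"x": 2.75, "y": 2.25, "z": 0.28, "az": 0.17, "gripper": -1}, {"x": 2.76, "y": 2.24, "z": 0.29, "az": 0.17, "gripper": -1}, {"x": 2.77, "y": 2.23, "z": 0.28, "az": 0.17, "gripper": -1}]
```

Call:
{"fn": "send_rows", "kwargs": {"targets": [{"x":2.7,"y":2.3,"z":0.3,"gripper":-1},{"x":2.7,"y":2.3,"z":0.3,"gripper":-1},{"x":2.7,"y":2.3,"z":0.3,"gripper":-1},{"x":2.7,"y":2.3,"z":0.3,"gripper":-1},{"x":2.7,"y":2.3,"z":0.3,"gripper":-1}]}}

```text
$.targets[0]: bad value
```

Call:
{"fn": "send_rows", "kwargs": {"targets": [{"x":2.7,"y":2.3,"z":0.3,"gripper":-1},{"x":2.7,"y":2.3,"z":0.3,"gripper":-1},{"x":2.7,"y":2.3,"z":0.3,"gripper":-1},{"x":2.7,"y":2.3,"z":0.3,"gripper":-1},{"x":2.7,"y":2.3,"z":0.3,"gripper":-1}]}}

```text
$.targets[0]: bad value
```

Call:
{"fn": "send_rows", "kwargs": {"targets": [{"x":2.7,"y":2.3,"z":0.3,"gripper":-1},{"x":2.7,"y":2.3,"z":0.3,"gripper":-1},{"x":2.7,"y":2.3,"z":0.3,"gripper":-1},{"x":2.7,"y":2.3,"z":0.3,"gripper":-1},{"x":2.7,"y":2.3,"z":0.3,"az":3.0,"gripper":-1}]}}

```text
$.targets[0]: bad value
```

```bash
cat >> h.py <<'E'
def plan2(x,y,z,yaw,n=None,step=38.):
    """turn first, then even shift: prints az total and per-row shift"""
    s=arm.read_state(); m=R.from_quat(s['ee_rot']).as_matrix(); p=np.array(s['position']); ph=np.degrees(np.arctan2(m[1,0],m[0,0]))
    print('t%.1f'%s['clock'],p.round(1),'yaw %.1f'%ph,'zax',m[:,2].round(3),'F',np.round(s['contact_force'],1),'w%.1f g%.1f'%(s['gripper_width'],s['grasp_force']))
    az=-((yaw-ph+180)%360-180); a=np.radians(yaw); d=np.array([x,y,z])-p
    v=np.array([d[0]*np.cos(a)+d[1]*np.sin(a), d[0]*np.sin(a)-d[1]*np.cos(a), -d[2]])/10
    n=n or int(np.ceil(np.linalg.norm(v)*10/step)); print('az %.2f'%az,'tot',v.round(2),'n',n,'per',(v/n).round(2))
E
python3 - <<'E'
from h import *
plan2(517,16,180,-23.9)
im,d,m=shot('wrist','w1.png'); w=cloud(d,m); np.savez('w1.npz',im=im,w=w)
for b in([480,720,-130,60,86,110],[480,550,-20,60,70,84],[380,500,-60,80,42,60]): 
    P=w[sel(w,*b)]; print(len(P),rect(P) if len(P) else '')
E
```

```text
t1.0 [222.4 584.1 231.3] yaw -20.8 zax [-0.  0. -1.] F [ 0.1 -0.6  0.1] w85.2 g0.0
az 3.05 tot [49.95 40.    5.13] n 17 per [2.94 2.35 0.3 ]
0 
0 
0
```

View pics/w1.png

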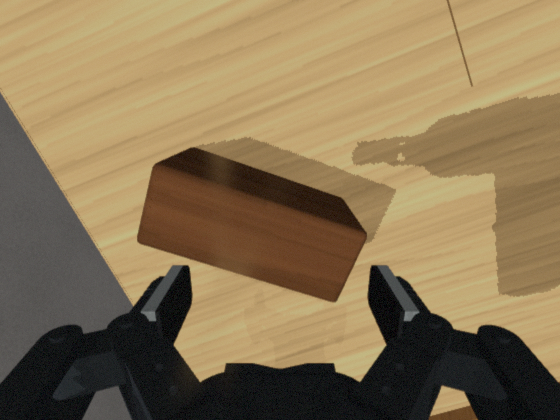

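The move was refused, probably because a row needs all seven keys. This wrist picture still shows the start pose: the wooden block at (250,225) and the open fingers.

Call:
{"fn": "send_rows", "kwargs": {"targets": [{"x":0,"y":0,"z":0,"ax":0,"ay":0,"az":3.0,"gripper":-1},{"x":2.9,"y":2.35,"z":0.3,"ax":0,"ay":0,"az":0,"gripper":-1},{"x":2.9,"y":2.35,"z":0.3,"ax":0,"ay":0,"az":0,"gripper":-1},{"x":2.9,"y":2.35,"z":0.3,"ax":0,"ay":0,"az":0,"gripper":-1},{"x":2.9,"y":2.35,"z":0.3,"ax":0,"ay":0,"az":0,"gripper":-1}]}}

```text
clock: 1.47
position: [290.8, 449.8, 219.1]
ee_rot: [0.979, -0.206, 0.0, -0.0]
contact_force: [0.4, 0.3, -0.4]
gripper_width: 85.8
grasp_force: 0.0
```

Call:
{"fn": "send_rows", "kwargs": {"targets": [{"x":2.9,"y":2.35,"z":0.3,"ax":0,"ay":0,"az":0,"gripper":-1},{"x":2.9,"y":2.35,"z":0.3,"ax":0,"ay":0,"az":0,"gripper":-1},{"x":2.9,"y":2.35,"z":0.3,"ax":0,"ay":0,"az":0,"gripper":-1},{"x":2.9,"y":2.35,"z":0.3,"ax":0,"ay":0,"az":0,"gripper":-1},{"x":2.9,"y":2.35,"z":0.3,"ax":0,"ay":0,"az":0,"gripper":-1}]}}

```text
clock: 1.88
position: [376.1, 283.5, 204.6]
ee_rot: [0.978, -0.206, 0.0, -0.0]
contact_force: [1.1, 0.4, -0.1]
gripper_width: 85.4
grasp_force: 0.0
```

Call:
{"fn": "send_rows", "kwargs": {"targets": [{"x":2.9,"y":2.35,"z":0.3,"ax":0,"ay":0,"az":0,"gripper":-1},{"x":2.9,"y":2.35,"z":0.3,"ax":0,"ay":0,"az":0,"gripper":-1},{"x":2.9,"y":2.35,"z":0.3,"ax":0,"ay":0,"az":0,"gripper":-1},{"x":2.9,"y":2.35,"z":0.3,"ax":0,"ay":0,"az":0,"gripper":-1},{"x":2.9,"y":2.35,"z":0.3,"ax":0,"ay":0,"az":0,"gripper":-1}]}}

```text
clock: 2.3
position: [461.3, 117.4, 189.6]
ee_rot: [0.978, -0.206, 0.0, -0.0]
contact_force: [1.1, 1.5, 0.3]
gripper_width: 85.6
grasp_force: 0.0
```

Run:
```python
from h import *
plan2(517,16,180,-23.9)
im,d,m=shot('wrist','w2.png'); w=cloud(d,m); np.savez('w2.npz',im=im,w=w)
for b in([480,720,-130,60,86,110],[480,550,-20,60,70,84],[380,500,-60,80,42,60]): 
    P=w[sel(w,*b)]; print(len(P),rect(P) if len(P) else '')
im,d,m=shot('top'); w=cloud(d,m)
for b in([480,720,-130,60,83,110],[380,500,-60,80,42,60],[380,520,-60,80,3,10]): print(rect(w[sel(w,*b)]))
```

```text
t2.3 [461.3 117.4 189.6] yaw -23.8 zax [ 0.001  0.    -1.   ] F [1.1 1.5 0.3] w85.6 g0.0
az 0.08 tot [9.2  7.01 0.96] n 4 per [2.3  1.75 0.24]
1713 (array([561.9,  -9.3]), array([130.4,  17.6]), 65.8)
2045 (array([523. ,   8.4]), array([22.6, 72. ]), 58.7)
895 (array([441.,  14.]), array([49.7, 16. ]), 32.5)
(array([613.2, -26.6]), array([130.1, 130.9]), 66.3)
(array([439.8,  18.2]), array([49. , 15.8]), 33.3)
(array([450.1,   9.3]), array([136.7, 136.7]), 89.2)
```

View pics/w2.png

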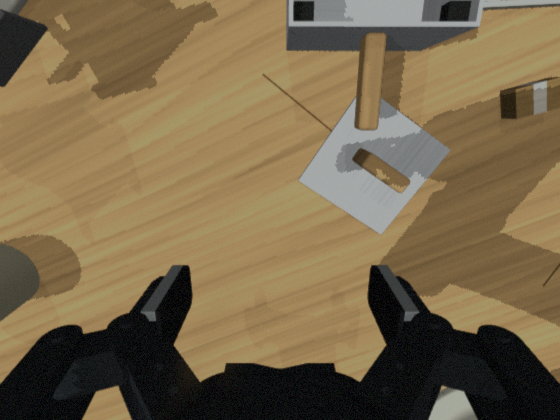

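Picture w2: handle at (370,80), cover knob at (380,172), stray carton at (530,98). The tin has not moved.

Call:
{"fn": "send_rows", "kwargs": {"targets": [{"x":2.3,"y":1.75,"z":1.7,"ax":0,"ay":0,"az":0,"gripper":-1},{"x":2.3,"y":1.75,"z":1.7,"ax":0,"ay":0,"az":0,"gripper":-1},{"x":2.3,"y":1.75,"z":1.7,"ax":0,"ay":0,"az":0,"gripper":-1},{"x":2.3,"y":1.75,"z":1.7,"ax":0,"ay":0,"az":0,"gripper":-1},{"x":0,"y":0,"z":0,"ax":0,"ay":0,"az":0,"gripper":-1}]}}

```text
clock: 2.82
position: [516.1, 14.8, 118.0]
ee_rot: [0.978, -0.209, -0.003, 0.001]
contact_force: [1.0, 0.8, 0.6]
gripper_width: 85.3
grasp_force: 0.0
```

Run:
```python
from h import *
im,d,m=shot('wrist'); w=cloud(d,m)
P=w[sel(w,450,535,-30,70,70,84)]; print(len(P),rect(P) if len(P) else '')
plan2(517,16,51,-23.8)
```

```text
1644 (array([514.3,  18.7]), array([16.1, 51.7]), 66.5)
t2.9 [516.2  16.2 119.4] yaw -24.0 zax [-0.004 -0.001 -1.   ] F [ 0.2 -0.7 -0.3] w85.3 g0.0
az -0.24 tot [ 0.08 -0.02  6.84] n 2 per [ 0.04 -0.01  3.42]
```

Call:
{"fn": "send_rows", "kwargs": {"targets": [{"x":0,"y":-0.1,"z":2.3,"ax":0,"ay":0,"az":-0.2,"gripper":-1},{"x":0,"y":0,"z":2.3,"ax":0,"ay":0,"az":0,"gripper":-1},{"x":0,"y":0,"z":2.2,"ax":0,"ay":0,"az":0,"gripper":-1},{"x":0,"y":0,"z":0,"ax":0,"ay":0,"az":0,"gripper":1},{"x":0,"y":0,"z":0,"ax":0,"ay":0,"az":0,"gripper":1}]}}

```text
clock: 3.28
position: [516.7, 19.5, 53.4]
ee_rot: [0.979, -0.204, -0.0, 0.0]
contact_force: [0.5, 0.4, -0.5]
gripper_width: 64.4
grasp_force: 0.0
```

Call:
{"fn": "send_rows", "kwargs": {"targets": [{"x":0,"y":0,"z":0,"ax":0,"ay":0,"az":0,"gripper":1},{"x":0,"y":0,"z":0,"ax":0,"ay":0,"az":0,"gripper":1},{"x":0,"y":0,"z":0,"ax":0,"ay":0,"az":0,"gripper":1},{"x":0,"y":0,"z":0,"ax":0,"ay":0,"az":0,"gripper":1},{"x":0,"y":0,"z":0,"ax":0,"ay":0,"az":0,"gripper":1}]}}

```text
clock: 3.7
position: [517.5, 18.7, 54.8]
ee_rot: [0.979, -0.205, 0.001, -0.0]
contact_force: [-2.0, -0.5, 5.4]
gripper_width: 15.1
grasp_force: 58.6
```

Call:
{"fn": "send_rows", "kwargs": {"targets": [{"x":0,"y":0,"z":-0.4,"ax":0,"ay":0,"az":0,"gripper":1},{"x":0,"y":0,"z":-0.5,"ax":0,"ay":0,"az":0,"gripper":1},{"x":0,"y":0,"z":-0.6,"ax":0,"ay":0,"az":0,"gripper":1},{"x":0,"y":0,"z":0,"ax":0,"ay":0,"az":0,"gripper":1},{"x":0,"y":0,"z":0,"ax":0,"ay":0,"az":0,"gripper":1}]}}

```text
clock: 4.12
position: [517.0, 18.8, 68.6]
ee_rot: [0.979, -0.205, 0.0, -0.0]
contact_force: [-0.2, -0.5, -2.7]
gripper_width: 15.1
grasp_force: 58.1
```

Run:
```python
from h import *
import time
plan2(517,16,67,-24)
im,d,m=shot('wrist'); w=cloud(d,m); np.savez('w3.npz',im=im,w=w)
for n in('top','side'):
    im,d,m=shot(n); w=cloud(d,m); np.savez(n+'3.npz',im=im,w=w)
    P=w[sel(w,500,720,-130,60,92,125)]; A=np.c_[P[:,:2]-P[:,:2].mean(0),np.ones(len(P))]
    print(n,rect(P),np.linalg.lstsq(A,P[:,2],rcond=None)[0].round(3),np.percentile(P[:,2],[5,50,95]))
e=np.array([.9478,.319]);nn=np.array([-.319,.9478]);o=np.array([620.2,261.])
for x in(-120,-50,2): print(x,(o+(x-105)*e).round(1))
```

```text
t4.1 [517.   18.8  68.6] yaw -23.7 zax [ 0.001  0.    -1.   ] F [-0.2 -0.5 -2.7] w15.1 g58.1
az 0.35 tot [0.11 0.26 0.16] n 1 per [0.11 0.26 0.16]
top (array([613.6, -24.6]), array([129.7, 131.5]), 65.6) [-1.20000e-02 -2.00000e-03  1.01664e+02] [ 93.50027452 102.82742676 109.08061549]
side (array([589.9, -13.2]), array([135.9, 185.3]), 64.4) [-1.10000e-02  7.00000e-03  1.01773e+02] [ 93.18619505 102.13323906 109.94217504]
-120 [406.9 189.2]
-50 [473.3 211.6]
2 [522.6 228.1]
```

Run:
```python
from h import *
plan((465,80,68,18.6,1),(455,206,66,18.6,1,25), turn=5)
```

```text
t4.3 [516.6  18.7  68. ] yaw -23.7 zax [-0.001 -0.    -1.   ] F [-0.7  0.6 -2.6] w14.8 g58.1
[{"x": -0.8, "y": -0.39, "az": -4.69, "gripper": 1}, {"x": -0.76, "y": -0.46, "az": -4.69, "gripper": 1}, {"x": -0.72, "y": -0.52, "az": -4.69, "gripper": 1}, {"x": -0.68, "y": -0.58, "az": -4.69, "gripper": 1}, {"x": -0.63, "y": -0.63, "az": -4.69, "gripper": 1}]
[{"x": -0.58, "y": -0.68, "az": -4.69, "gripper": 1}, {"x": -0.52, "y": -0.72, "az": -4.69, "gripper": 1}, {"x": -0.46, "y": -0.77, "az": -4.69, "gripper": 1}, {"x": -0.39, "y": -0.8, "az": -4.69, "gripper": 1}, {"x": 0.51, "y": -2.04, "z": 0.03, "az": -0.01, "gripper": 1}]
[{"x": 0.51, "y": -2.04, "z": 0.03, "az": -0.01, "gripper": 1}, {"x": 0.51, "y": -2.04, "z": 0.03, "az": -0.01, "gripper": 1}, {"x": 0.51, "y": -2.05, "z": 0.04, "az": -0.01, "gripper": 1}, {"x": 0.51, "y": -2.04, "z": 0.03, "az": -0.01, "gripper": 1}, {"x": 0.52, "y": -2.05, "z": 0.04, "az": -0.01, "gripper": 1}]
```

Call:
{"fn": "send_rows", "kwargs": {"targets": [{"x":-0.8,"y":-0.4,"z":0,"ax":0,"ay":0,"az":-4.7,"gripper":1},{"x":-0.75,"y":-0.45,"z":0,"ax":0,"ay":0,"az":-4.7,"gripper":1},{"x":-0.7,"y":-0.5,"z":0,"ax":0,"ay":0,"az":-4.7,"gripper":1},{"x":-0.7,"y":-0.6,"z":0,"ax":0,"ay":0,"az":-4.7,"gripper":1},{"x":-0.65,"y":-0.65,"z":0,"ax":0,"ay":0,"az":-4.7,"gripper":1}]}}

```text
clock: 4.68
position: [487.7, 53.1, 67.9]
ee_rot: [1.0, 0.001, -0.0, 0.0]
contact_force: [0.5, 0.0, -3.7]
gripper_width: 15.2
grasp_force: 58.8
```

Call:
{"fn": "send_rows", "kwargs": {"targets": [{"x":-0.6,"y":-0.7,"z":0,"ax":0,"ay":0,"az":-4.7,"gripper":1},{"x":-0.5,"y":-0.7,"z":0,"ax":0,"ay":0,"az":-4.7,"gripper":1},{"x":-0.45,"y":-0.8,"z":0,"ax":0,"ay":0,"az":-4.7,"gripper":1},{"x":-0.4,"y":-0.8,"z":0,"ax":0,"ay":0,"az":-4.7,"gripper":1},{"x":0.5,"y":-2.0,"z":0,"ax":0,"ay":0,"az":0,"gripper":1}]}}

```text
clock: 5.1
position: [461.5, 99.7, 67.7]
ee_rot: [0.987, 0.162, -0.002, 0.001]
contact_force: [0.9, 0.1, -3.3]
gripper_width: 15.2
grasp_force: 58.7
```

Call:
{"fn": "send_rows", "kwargs": {"targets": [{"x":0.5,"y":-2.0,"z":0,"ax":0,"ay":0,"az":0,"gripper":1},{"x":0.5,"y":-2.0,"z":0,"ax":0,"ay":0,"az":0,"gripper":1},{"x":0.5,"y":-2.0,"z":0,"ax":0,"ay":0,"az":0,"gripper":1},{"x":0.5,"y":-2.0,"z":0,"ax":0,"ay":0,"az":0,"gripper":1},{"x":0.5,"y":-2.0,"z":0,"ax":0,"ay":0,"az":0,"gripper":1}]}}

```text
clock: 5.52
position: [454.7, 204.6, 68.0]
ee_rot: [0.987, 0.162, -0.0, 0.0]
contact_force: [-0.7, -0.6, -3.2]
gripper_width: 15.1
grasp_force: 58.7
```

Call:
{"fn": "send_rows", "kwargs": {"targets": [{"x":0,"y":0,"z":0,"ax":0,"ay":0,"az":0,"gripper":1}]}}

```text
clock: 5.6
position: [455.9, 207.1, 68.4]
ee_rot: [0.986, 0.164, 0.001, -0.0]
contact_force: [1.1, -0.5, -2.4]
gripper_width: 15.6
grasp_force: 58.9
```

Run:
```python
from h import *
plan2(522,228,58,18.6)
for n in('top','side','wrist'):
    im,d,m=shot(n,n+'4.png'); w=cloud(d,m); np.savez(n+'4.npz',im=im,w=w)
    P=w[sel(w,470,650,110,340,92,113)]; print(n,len(P),rect(P) if len(P)>3 else '')
    P=w[sel(w,620,820,200,400,115,300)]; print(n,len(P),rect(P) if len(P)>3 else '')
a=np.load('top4.npz')['im'][120:270,120:320,::-1];b=np.load('side4.npz')['im'][220:370,110:310,::-1]
cv2.imwrite('pics/c4.png',cv2.resize(np.hstack([a,b]),(800,300),interpolation=cv2.INTER_CUBIC))
```

```text
t5.6 [455.9 207.1  68.4] yaw 18.9 zax [ 0.002  0.001 -1.   ] F [ 1.1 -0.5 -2.4] w15.6 g58.9
az 0.28 tot [6.93 0.13 1.04] n 2 per [3.46 0.06 0.52]
top 367 (array([569.1, 245.6]), array([157.9, 130.4]), 18.5)
top 2310 (array([706.7, 290.2]), array([143.9,  94.8]), 19.0)
side 833 (array([561.8, 241. ]), array([193.2, 135.2]), 18.5)
side 3045 (array([706.4, 291.9]), array([144.9,  97.3]), 20.0)
wrist 24146 (array([512. , 222.7]), array([107. , 131.7]), 18.2)
wrist 0
```

View pics/c4.png

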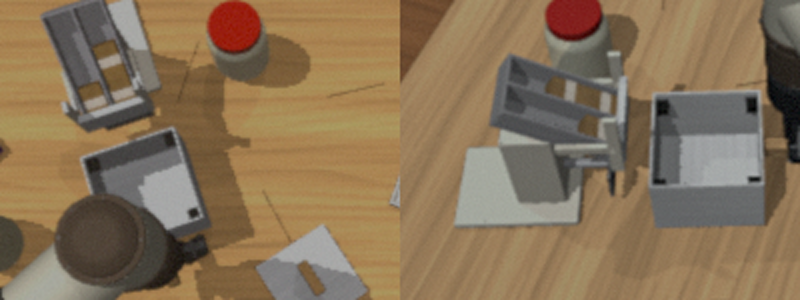

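Call:
{"fn": "send_rows", "kwargs": {"targets": [{"x":0.5,"y":0.15,"z":0.5,"ax":0,"ay":0,"az":0.25,"gripper":1},{"x":1.2,"y":0,"z":0.5,"ax":0,"ay":0,"az":0,"gripper":1},{"x":1.2,"y":0,"z":0,"ax":0,"ay":0,"az":0,"gripper":1},{"x":1.0,"y":0,"z":0,"ax":0,"ay":0,"az":0,"gripper":1},{"x":0,"y":0,"z":0,"ax":0,"ay":0,"az":0,"gripper":1}]}}

```text
clock: 6.17
position: [495.5, 215.4, 58.0]
ee_rot: [0.987, 0.159, 0.001, -0.0]
contact_force: [0.7, 1.1, -1.3]
gripper_width: 15.1
grasp_force: 59.0
```

Call:
{"fn": "send_rows", "kwargs": {"targets": [{"x":0.4,"y":0,"z":0,"ax":0,"ay":0,"az":0,"gripper":1},{"x":0.4,"y":0,"z":0,"ax":0,"ay":0,"az":0,"gripper":1},{"x":0,"y":0,"z":0,"ax":0,"ay":0,"az":0,"gripper":1},{"x":0,"y":0,"z":0,"ax":0,"ay":0,"az":0,"gripper":1}]}}

```text
clock: 6.5
position: [500.2, 217.2, 58.3]
ee_rot: [0.987, 0.16, -0.0, 0.0]
contact_force: [-0.1, 1.0, -2.2]
gripper_width: 15.2
grasp_force: 58.9
```

Call:
{"fn": "send_rows", "kwargs": {"targets": [{"x":0.3,"y":0,"z":0,"ax":0,"ay":0,"az":0,"gripper":1},{"x":0.3,"y":0,"z":0,"ax":0,"ay":0,"az":0,"gripper":1},{"x":0,"y":0,"z":0,"ax":0,"ay":0,"az":0,"gripper":1},{"x":0,"y":0,"z":0,"ax":0,"ay":0,"az":0,"gripper":1}]}}

```text
clock: 6.83
position: [505.4, 218.8, 58.1]
ee_rot: [0.987, 0.16, -0.001, 0.0]
contact_force: [-2.4, -2.0, -1.5]
gripper_width: 14.8
grasp_force: 59.0
```

Call:
{"fn": "send_rows", "kwargs": {"targets": [{"x":0.3,"y":0,"z":0,"ax":0,"ay":0,"az":0,"gripper":1},{"x":0.3,"y":0,"z":0,"ax":0,"ay":0,"az":0,"gripper":1},{"x":0,"y":0,"z":0,"ax":0,"ay":0,"az":0,"gripper":1},{"x":0,"y":0,"z":0,"ax":0,"ay":0,"az":0,"gripper":1}]}}

```text
clock: 7.17
position: [511.6, 221.0, 58.1]
ee_rot: [0.987, 0.16, -0.0, 0.0]
contact_force: [-2.0, -1.4, -2.3]
gripper_width: 15.0
grasp_force: 58.9
```

Call:
{"fn": "send_rows", "kwargs": {"targets": [{"x":0.4,"y":0,"z":0,"ax":0,"ay":0,"az":0,"gripper":1},{"x":0.4,"y":0,"z":0,"ax":0,"ay":0,"az":0,"gripper":1},{"x":0,"y":0,"z":0,"ax":0,"ay":0,"az":0,"gripper":1},{"x":0,"y":0,"z":0,"ax":0,"ay":0,"az":0,"gripper":1}]}}

```text
clock: 7.5
position: [519.1, 223.4, 58.0]
ee_rot: [0.987, 0.16, -0.0, 0.0]
contact_force: [-3.4, -1.5, -1.7]
gripper_width: 14.9
grasp_force: 58.9
```

Call:
{"fn": "send_rows", "kwargs": {"targets": [{"x":0.2,"y":0,"z":0,"ax":0,"ay":0,"az":0,"gripper":1},{"x":0.1,"y":0,"z":0,"ax":0,"ay":0,"az":0,"gripper":1},{"x":0,"y":0,"z":0,"ax":0,"ay":0,"az":0,"gripper":1},{"x":0,"y":0,"z":0,"ax":0,"ay":0,"az":0,"gripper":1},{"x":0,"y":0,"z":0,"ax":0,"ay":0,"az":0,"gripper":1}]}}

```text
clock: 7.92
position: [521.1, 223.9, 57.8]
ee_rot: [0.987, 0.16, -0.001, 0.001]
contact_force: [-5.2, -2.1, -3.4]
gripper_width: 15.0
grasp_force: 60.5
```

Call:
{"fn": "send_rows", "kwargs": {"targets": [{"x":0,"y":0,"z":0,"ax":0,"ay":0,"az":0,"gripper":1},{"x":0,"y":0,"z":0,"ax":0,"ay":0,"az":0,"gripper":1},{"x":0,"y":0,"z":0,"ax":0,"ay":0,"az":0,"gripper":1},{"x":0,"y":0,"z":0,"ax":0,"ay":0,"az":0,"gripper":1},{"x":0,"y":0,"z":0,"ax":0,"ay":0,"az":0,"gripper":1}]}}

```text
clock: 8.33
position: [521.1, 224.0, 57.9]
ee_rot: [0.987, 0.16, -0.001, 0.0]
contact_force: [-4.7, -2.3, -2.9]
gripper_width: 14.6
grasp_force: 60.7
```

Run:
```python
from h import *
plan2(522,228,58,18.6)
for n in('top','side'):
    im,d,m=shot(n); w=cloud(d,m); np.savez(n+'5.npz',im=im,w=w)
a=np.load('top5.npz')['im'][100:250,110:310,::-1];b=np.load('side5.npz')['im'][220:370,110:310,::-1]
cv2.imwrite('pics/c5.png',cv2.resize(np.hstack([a,b]),(800,300),interpolation=cv2.INTER_CUBIC))
```

```text
t8.3 [521.1 224.   57.9] yaw 18.4 zax [-0.002 -0.001 -1.   ] F [-4.7 -2.3 -2.9] w14.6 g60.7
az -0.20 tot [ 0.21 -0.35 -0.01] n 1 per [ 0.21 -0.35 -0.01]
```

View pics/c5.png

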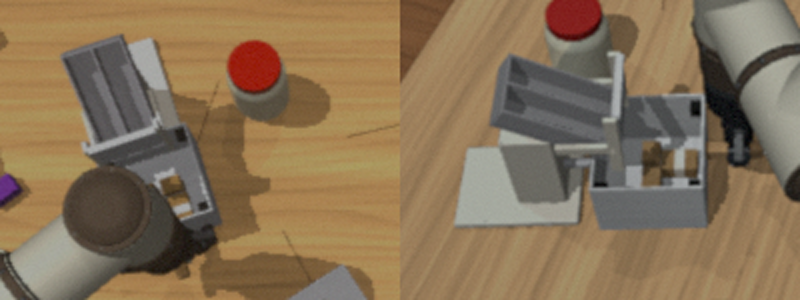

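Picture c5: the chute is empty and the cartons lie in the tin (top view (175,190), side view (670,165)).

Call:
{"fn": "send_rows", "kwargs": {"targets": [{"x":-0.6,"y":0,"z":0,"ax":0,"ay":0,"az":0,"gripper":1},{"x":-1.2,"y":0,"z":0,"ax":0,"ay":0,"az":0,"gripper":1},{"x":-1.5,"y":0,"z":0,"ax":0,"ay":0,"az":0,"gripper":1},{"x":-1.5,"y":0,"z":0,"ax":0,"ay":0,"az":0,"gripper":1},{"x":-1.5,"y":0,"z":-0.4,"ax":0,"ay":0,"az":0,"gripper":1}]}}

```text
clock: 8.85
position: [462.9, 205.5, 62.4]
ee_rot: [0.987, 0.16, 0.002, -0.001]
contact_force: [0.3, -0.1, -3.6]
gripper_width: 15.0
grasp_force: 60.5
```

Run:
```python
from h import *
plan((462,80,74,-4,1,15),(505,20,76,-21.6,1,15),(490,-100,76,-21.6,1,20),(510,-216,76,-21.6,1,20), turn=4.5)
f=np.load('top0.npz');im,w=f['im'],f['w'];hsv=cv2.cvtColor(im,cv2.COLOR_RGB2HSV)
M=sel(w,400,780,-520,-100,-4,14)&(hsv[...,1]<70)&(im.mean(-1)>110)
M=cv2.morphologyEx(M.astype(np.uint8),cv2.MORPH_OPEN,np.ones((3,3)))
k=cv2.connectedComponentsWithStats(M);i=1+np.argmax(k[2][1:,4]);P=w[k[1]==i];print('tray',k[2][i],rect(P))
```

```text
t8.8 [462.9 205.5  62.4] yaw 18.4 zax [ 0.003  0.002 -1.   ] F [ 0.3 -0.1 -3.6] w15.0 g60.5
[{"x": -0.45, "y": 1.32, "z": -0.13, "az": 2.49, "gripper": 1}, {"x": -0.39, "y": 1.34, "z": -0.13, "az": 2.49, "gripper": 1}, {"x": -0.33, "y": 1.35, "z": -0.13, "az": 2.49, "gripper": 1}, {"x": -0.28, "y": 1.37, "z": -0.13, "az": 2.49, "gripper": 1}, {"x": -0.22, "y": 1.38, "z": -0.13, "az": 2.49, "gripper": 1}]
[{"x": -0.16, "y": 1.39, "z": -0.13, "az": 2.49, "gripper": 1}, {"x": -0.09, "y": 1.39, "z": -0.13, "az": 2.49, "gripper": 1}, {"x": -0.03, "y": 1.39, "z": -0.12, "az": 2.49, "gripper": 1}, {"x": 0.02, "y": 1.39, "z": -0.13, "az": 2.49, "gripper": 1}, {"x": 0.94, "y": 1.14, "z": -0.04, "az": 3.52, "gripper": 1}]
[{"x": 1.01, "y": 1.08, "z": -0.04, "az": 3.52, "gripper": 1}, {"x": 1.07, "y": 1.01, "z": -0.04, "az": 3.52, "gripper": 1}, {"x": 1.14, "y": 0.95, "z": -0.04, "az": 3.52, "gripper": 1}, {"x": 1.19, "y": 0.87, "z": -0.04, "az": 3.52, "gripper": 1}, {"x": 0.43, "y": 1.67, "gripper": 1}]
[{"x": 0.43, "y": 1.67, "gripper": 1}, {"x": 0.43, "y": 1.67, "gripper": 1}, {"x": 0.43, "y": 1.67, "gripper": 1}, {"x": 0.43, "y": 1.68, "gripper": 1}, {"x": 0.44, "y": 1.67, "gripper": 1}]
[{"x": 0.43, "y": 1.68, "gripper": 1}, {"x": 1.02, "y": 1.67, "gripper": 1}, {"x": 1.02, "y": 1.68, "gripper": 1}, {"x": 1.02, "y": 1.67, "gripper": 1}, {"x": 1.02, "y": 1.68, "gripper": 1}]
[{"x": 1.02, "y": 1.67, "gripper": 1}, {"x": 1.03, "y": 1.68, "gripper": 1}]
tray [ 317  145  148  128 7607] (array([ 590.9, -349.7]), array([444.7, 264.3]), 68.8)
```

Call:
{"fn": "send_rows", "kwargs": {"targets": [{"x":-0.45,"y":1.3,"z":-0.1,"ax":0,"ay":0,"az":2.5,"gripper":1},{"x":-0.4,"y":1.35,"z":-0.1,"ax":0,"ay":0,"az":2.5,"gripper":1},{"x":-0.35,"y":1.35,"z":-0.1,"ax":0,"ay":0,"az":2.5,"gripper":1},{"x":-0.3,"y":1.35,"z":-0.1,"ax":0,"ay":0,"az":2.5,"gripper":1},{"x":-0.2,"y":1.4,"z":-0.1,"ax":0,"ay":0,"az":2.5,"gripper":1}]}}

```text
clock: 9.27
position: [462.1, 133.6, 67.5]
ee_rot: [0.999, 0.049, 0.001, -0.0]
contact_force: [-0.0, -0.2, -3.2]
gripper_width: 14.8
grasp_force: 60.6
```

Call:
{"fn": "send_rows", "kwargs": {"targets": [{"x":-0.15,"y":1.4,"z":-0.1,"ax":0,"ay":0,"az":2.5,"gripper":1},{"x":-0.1,"y":1.4,"z":-0.1,"ax":0,"ay":0,"az":2.5,"gripper":1},{"x":0,"y":1.4,"z":-0.1,"ax":0,"ay":0,"az":2.5,"gripper":1},{"x":0,"y":1.4,"z":-0.1,"ax":0,"ay":0,"az":2.5,"gripper":1},{"x":0.95,"y":1.15,"z":-0.1,"ax":0,"ay":0,"az":3.5,"gripper":1}]}}

```text
clock: 9.68
position: [468.5, 64.3, 72.2]
ee_rot: [0.998, -0.069, -0.001, 0.0]
contact_force: [-0.4, -0.9, -3.3]
gripper_width: 14.3
grasp_force: 60.6
```

Call:
{"fn": "send_rows", "kwargs": {"targets": [{"x":1.0,"y":1.1,"z":-0.1,"ax":0,"ay":0,"az":3.5,"gripper":1},{"x":1.05,"y":1.0,"z":0,"ax":0,"ay":0,"az":3.5,"gripper":1},{"x":1.15,"y":0.95,"z":0,"ax":0,"ay":0,"az":3.5,"gripper":1},{"x":1.2,"y":0.9,"z":0,"ax":0,"ay":0,"az":3.5,"gripper":1},{"x":0.4,"y":1.7,"z":0,"ax":0,"ay":0,"az":0,"gripper":1}]}}

```text
clock: 10.1
position: [504.7, -0.1, 73.7]
ee_rot: [0.982, -0.189, 0.002, -0.001]
contact_force: [-0.1, 0.5, -4.0]
gripper_width: 15.0
grasp_force: 60.6
```

Call:
{"fn": "send_rows", "kwargs": {"targets": [{"x":0.4,"y":1.7,"z":0,"ax":0,"ay":0,"az":0,"gripper":1},{"x":0.4,"y":1.7,"z":0,"ax":0,"ay":0,"az":0,"gripper":1},{"x":0.4,"y":1.7,"z":0,"ax":0,"ay":0,"az":0,"gripper":1},{"x":0.4,"y":1.7,"z":0,"ax":0,"ay":0,"az":0,"gripper":1},{"x":0.4,"y":1.7,"z":0,"ax":0,"ay":0,"az":0,"gripper":1}]}}

```text
clock: 10.52
position: [488.8, -87.5, 73.4]
ee_rot: [0.982, -0.189, 0.001, -0.0]
contact_force: [-0.5, 0.4, -3.0]
gripper_width: 14.9
grasp_force: 60.6
```

Run:
```python
from h import *
plan2(528,-216.5,76,-21.4,step=20)
for n in('top','side'):
    im,d,m=shot(n); w=cloud(d,m); np.savez(n+'6.npz',im=im,w=w)
    P=w[sel(w,480,720,-230,20,90,125)]; print(n,rect(P))
```

```text
t10.5 [488.8 -87.5  73.4] yaw -21.8 zax [ 0.001  0.    -1.   ] F [-0.5  0.4 -3. ] w14.9 g60.6
az -0.38 tot [ 8.36 10.58 -0.26] n 7 per [ 1.19  1.51 -0.04]
top (array([ 597.5, -130.7]), array([129.8, 110.3]), 68.2)
side (array([ 561.7, -118.1]), array([138. , 187.3]), 68.3)
```

Call:
{"fn": "send_rows", "kwargs": {"targets": [{"x":1.2,"y":1.5,"z":0,"ax":0,"ay":0,"az":-0.3,"gripper":1},{"x":1.2,"y":1.5,"z":0,"ax":0,"ay":0,"az":0,"gripper":1},{"x":1.2,"y":1.5,"z":0,"ax":0,"ay":0,"az":0,"gripper":1},{"x":1.2,"y":1.5,"z":0,"ax":0,"ay":0,"az":0,"gripper":1},{"x":1.2,"y":1.5,"z":0,"ax":0,"ay":0,"az":0,"gripper":1}]}}

```text
clock: 11.03
position: [517.6, -178.7, 73.3]
ee_rot: [0.983, -0.186, 0.0, -0.0]
contact_force: [-0.2, 1.1, -3.0]
gripper_width: 15.3
grasp_force: 60.6
```

Call:
{"fn": "send_rows", "kwargs": {"targets": [{"x":1.2,"y":1.5,"z":0,"ax":0,"ay":0,"az":0,"gripper":1},{"x":1.2,"y":1.5,"z":0,"ax":0,"ay":0,"az":0,"gripper":1},{"x":0,"y":0,"z":0,"ax":0,"ay":0,"az":0,"gripper":1}]}}

```text
clock: 11.28
position: [530.2, -217.2, 73.2]
ee_rot: [0.982, -0.187, 0.001, 0.0]
contact_force: [0.6, -0.1, -3.9]
gripper_width: 14.9
grasp_force: 60.6
```

Run:
```python
from h import *
plan2(528,-216.5,62,-21.4,step=20)
for n in('top','side','wrist'):
    im,d,m=shot(n); w=cloud(d,m); np.savez(n+'7.npz',im=im,w=w)
    for z0 in(102,106): 
        P=w[sel(w,490,730,-380,-140,z0,125)]; print(n,len(P),rect(P) if len(P)>3 else '')
```

```text
t11.3 [ 530.2 -217.2   73.2] yaw -21.5 zax [ 0.002 -0.001 -1.   ] F [ 0.6 -0.1 -3.9] w14.9 g60.6
az -0.15 tot [-0.23  0.01  1.12] n 1 per [-0.23  0.01  1.12]
top 165 (array([ 604.2, -245.6]), array([129.6, 186. ]), 68.3)
top 126 (array([ 604.3, -245.4]), array([129.4, 186.2]), 68.1)
side 285 (array([ 607. , -219.9]), array([ 99.6, 205.5]), 80.1)
side 208 (array([ 609.9, -222.3]), array([ 96., 199.]), 80.1)
wrist 20329 (array([ 575.4, -232.3]), array([131.9, 123.3]), 68.5)
wrist 16132 (array([ 574.8, -232.2]), array([131.9, 122.2]), 68.5)
```

Call:
{"fn": "send_rows", "kwargs": {"targets": [{"x":-0.3,"y":0.05,"z":0.4,"ax":0,"ay":0,"az":-0.1,"gripper":1},{"x":0,"y":0,"z":0.4,"ax":0,"ay":0,"az":0,"gripper":1},{"x":0,"y":0,"z":0.3,"ax":0,"ay":0,"az":0,"gripper":1},{"x":0,"y":0,"z":0.1,"ax":0,"ay":0,"az":0,"gripper":1},{"x":0,"y":0,"z":0,"ax":0,"ay":0,"az":0,"gripper":1}]}}

```text
clock: 11.85
position: [525.6, -212.8, 61.6]
ee_rot: [0.983, -0.184, 0.0, 0.0]
contact_force: [-3.2, 1.7, 0.5]
gripper_width: 14.7
grasp_force: 61.2
```

Call:
{"fn": "send_rows", "kwargs": {"targets": [{"x":0,"y":0,"z":0.1,"ax":0,"ay":0,"az":0,"gripper":1},{"x":0,"y":0,"z":0,"ax":0,"ay":0,"az":0,"gripper":1},{"x":0,"y":0,"z":0,"ax":0,"ay":0,"az":0,"gripper":1}]}}

```text
clock: 12.1
position: [526.1, -213.1, 60.9]
ee_rot: [0.983, -0.184, 0.001, -0.0]
contact_force: [-2.0, 2.1, 2.3]
gripper_width: 14.8
grasp_force: 61.5
```

Call:
{"fn": "send_rows", "kwargs": {"targets": [{"x":0,"y":0,"z":0,"ax":0,"ay":0,"az":0,"gripper":-0.3},{"x":0,"y":0,"z":0,"ax":0,"ay":0,"az":0,"gripper":-0.3},{"x":0,"y":0,"z":0,"ax":0,"ay":0,"az":0,"gripper":-0.3},{"x":0,"y":0,"z":0,"ax":0,"ay":0,"az":0,"gripper":-0.3},{"x":0,"y":0,"z":0,"ax":0,"ay":0,"az":0,"gripper":-0.3}]}}

```text
clock: 12.52
position: [526.0, -213.4, 60.3]
ee_rot: [0.983, -0.184, 0.0, 0.0]
contact_force: [0.7, -0.4, -0.8]
gripper_width: 55.6
grasp_force: 0.0
```

Call:
{"fn": "send_rows", "kwargs": {"targets": [{"x":0,"y":0,"z":-2.0,"ax":0,"ay":0,"az":0,"gripper":-0.3},{"x":0,"y":0,"z":-4.0,"ax":0,"ay":0,"az":0,"gripper":-1},{"x":-2.0,"y":0,"z":-4.0,"ax":0,"ay":0,"az":0,"gripper":-1},{"x":-4.0,"y":0,"z":0,"ax":0,"ay":0,"az":0,"gripper":-1},{"x":-4.0,"y":0,"z":0,"ax":0,"ay":0,"az":0,"gripper":-1}]}}

```text
clock: 12.93
position: [435.1, -177.6, 159.6]
ee_rot: [0.983, -0.184, 0.003, -0.0]
contact_force: [-0.6, 1.2, -0.4]
gripper_width: 85.3
grasp_force: 0.0
```

Run:
```python
from h import *
plan2(442,-143,150,7)
for n in('top','side','wrist'):
    im,d,m=shot(n,n+'8.png'); w=cloud(d,m); np.savez(n+'8.npz',im=im,w=w)
    P=w[sel(w,530,730,-380,-140,90,108)]; print(n,len(P),rect(P) if len(P)>3 else '')
    if n=='top':
        for b in([350,500,-190,-90,12,30],[300,440,260,400,12,30],[380,520,-80,100,42,60]): print(rect(w[sel(w,*b)]))
        M=sel(w,480,780,-400,-100,2,9); hsv=cv2.cvtColor(im,cv2.COLOR_RGB2HSV)
a=np.load('top8.npz')['im'][130:280,280:480,::-1];b=np.load('side8.npz')['im'][100:250,220:420,::-1]
cv2.imwrite('pics/c8.png',cv2.resize(np.hstack([a,b]),(800,300),interpolation=cv2.INTER_CUBIC))
```

```text
t12.9 [ 435.1 -177.6  159.6] yaw -21.2 zax [ 0.006 -0.001 -1.   ] F [-0.6  1.2 -0.4] w85.3 g0.0
az -28.23 tot [ 1.11 -3.35  0.96] n 1 per [ 1.11 -3.35  0.96]
top 429 (array([ 618.6, -248.5]), array([130.6, 145.2]), 68.9)
(array([0., 0.]), array([0., 0.]), 0.0)
(array([370.5, 328.6]), array([43.6, 29.5]), 0.2)
(array([0., 0.]), array([0., 0.]), 0.0)
side 487 (array([ 612.5, -247.5]), array([139.7, 163.3]), 70.8)
wrist 0
```

View pics/c8.png

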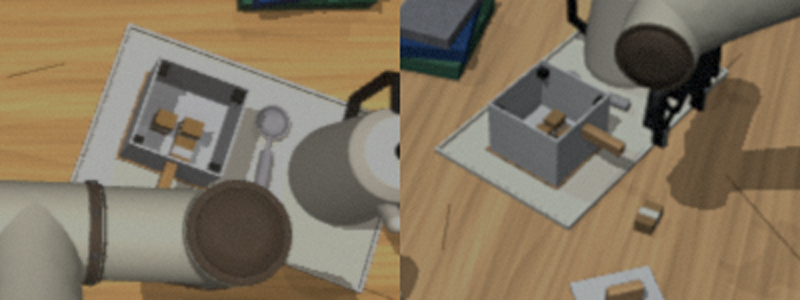

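Picture c8: the tin stands on the mat with its cartons at (165,122) and (190,132). The spoon at (270,125) is untouched, and stray carton A is still at (648,215) in the side crop.

Call:
{"fn": "send_rows", "kwargs": {"targets": [{"x":0,"y":0,"z":0,"ax":0,"ay":0,"az":-6.7,"gripper":-1},{"x":0,"y":0,"z":0,"ax":0,"ay":0,"az":-6.7,"gripper":-1},{"x":0,"y":-1.6,"z":2,"ax":0,"ay":0,"az":0,"gripper":-1},{"x":0,"y":-1.6,"z":2,"ax":0,"ay":0,"az":0,"gripper":-1},{"x":0,"y":0,"z":0,"ax":0,"ay":0,"az":0,"gripper":-1}]}}

```text
clock: 13.5
position: [437.0, -144.5, 114.6]
ee_rot: [0.998, -0.068, -0.003, -0.0]
contact_force: [-0.6, 0.4, 0.4]
gripper_width: 85.3
grasp_force: 0.0
```

Run:
```python
from h import *
im,d,m=shot('wrist'); w=cloud(d,m)
P=w[sel(w,400,500,-190,-80,12,27)]; print(len(P),rect(P) if len(P)>3 else '')
plan2(442,-143.5,2,-8,step=20)
```

```text
2016 (array([ 444.1, -144.8]), array([44.3, 29. ]), 82.4)
t13.6 [ 437.9 -145.4  116.1] yaw -7.7 zax [-0.004 -0.    -1.   ] F [-0.5 -0.5  0.1] w85.3 g0.0
az 0.30 tot [ 0.38 -0.24 11.41] n 6 per [ 0.06 -0.04  1.9 ]
```

Call:
{"fn": "send_rows", "kwargs": {"targets": [{"x":0.5,"y":-0.1,"z":3.7,"ax":0,"ay":0,"az":0,"gripper":-1},{"x":0,"y":0,"z":3.7,"ax":0,"ay":0,"az":0,"gripper":-1},{"x":0,"y":0,"z":2.5,"ax":0,"ay":0,"az":0,"gripper":-1},{"x":0,"y":0,"z":1.3,"ax":0,"ay":0,"az":0,"gripper":-1},{"x":0,"y":0,"z":0,"ax":0,"ay":0,"az":0,"gripper":1}]}}

```text
clock: 13.97
position: [442.5, -146.1, 3.4]
ee_rot: [0.998, -0.068, -0.002, 0.0]
contact_force: [-0.2, -0.5, -0.7]
gripper_width: 75.8
grasp_force: 0.0
```

Call:
{"fn": "send_rows", "kwargs": {"targets": [{"x":0,"y":0,"z":0,"ax":0,"ay":0,"az":0,"gripper":1},{"x":0,"y":0,"z":0,"ax":0,"ay":0,"az":0,"gripper":1},{"x":0,"y":0,"z":0,"ax":0,"ay":0,"az":0,"gripper":1},{"x":0,"y":0,"z":0,"ax":0,"ay":0,"az":0,"gripper":1},{"x":0,"y":0,"z":0,"ax":0,"ay":0,"az":0,"gripper":1}]}}

```text
clock: 14.38
position: [445.0, -145.7, 7.4]
ee_rot: [0.998, -0.068, 0.002, -0.0]
contact_force: [-0.2, 0.0, 7.3]
gripper_width: 42.6
grasp_force: 62.1
```

Call:
{"fn": "send_rows", "kwargs": {"targets": [{"x":0,"y":0,"z":-3.0,"ax":0,"ay":0,"az":0,"gripper":1},{"x":0,"y":0,"z":-4.0,"ax":0,"ay":0,"az":0,"gripper":1},{"x":0,"y":0,"z":-4.0,"ax":0,"ay":0,"az":0,"gripper":1},{"x":0,"y":0,"z":-4.0,"ax":0,"ay":0,"az":0,"gripper":1},{"x":0,"y":0,"z":0,"ax":0,"ay":0,"az":0,"gripper":1}]}}

```text
clock: 14.8
position: [448.3, -146.1, 164.2]
ee_rot: [0.998, -0.067, 0.009, 0.0]
contact_force: [1.1, -0.6, -0.4]
gripper_width: 42.5
grasp_force: 61.3
```

Run:
```python
from h import *
plan2(626,-255,152,-21.5,step=25)
im,d,m=shot('top'); w=cloud(d,m); np.savez('top9.npz',im=im,w=w)
P=w[sel(w,530,730,-380,-140,90,108)]; print(len(P),rect(P))
# inside-tin height map in tin frame (4x4 cells)
c=np.array([626,-255.]);a=np.radians(-21.5);e=np.array([np.cos(a),np.sin(a)]);v=np.array([-e[1],e[0]])
Q=w.reshape(-1,3); q=Q[:,:2]-c; X=q@e;Y=q@v
for i in range(4): print([ (lambda s: (round(float(np.median(s))),round(float(np.percentile(s,95)))) if len(s) else None)(Q[(X>=30-30*i)&(X<60-30*i)&(Y>=30-30*j)&(Y<60-30*j),2]) for j in range(4)])
```

```text
t14.8 [ 448.3 -146.1  164.2] yaw -7.7 zax [ 0.018 -0.002 -1.   ] F [ 1.1 -0.6 -0.4] w42.5 g61.3
az 13.83 tot [20.53  3.61  1.22] n 9 per [2.28 0.4  0.14]
396 (array([ 625.2, -250.9]), array([130.4, 132.1]), 68.7)
[(14, 95), (12, 96), (12, 95), (33, 98)]
[(9, 52), (10, 53), (51, 54), (12, 96)]
[(10, 54), (17, 54), (34, 54), (11, 98)]
[(13, 92), (9, 30), (30, 34), (79, 99)]
```

Run:
```python
from h import *
plan2(630.5,-237,150,-21.3,step=30)
```

```text
t14.8 [ 446.1 -145.6  160.6] yaw -7.8 zax [ 0.012 -0.    -1.   ] F [-1.   0.2 -1.4] w42.5 g61.3
az 13.54 tot [20.5   1.81  1.06] n 7 per [2.93 0.26 0.15]
```

Call:
{"fn": "send_rows", "kwargs": {"targets": [{"x":0,"y":0,"z":0,"ax":0,"ay":0,"az":6.8,"gripper":1},{"x":0,"y":0,"z":0,"ax":0,"ay":0,"az":6.8,"gripper":1},{"x":2.9,"y":0.25,"z":0.1,"ax":0,"ay":0,"az":0,"gripper":1},{"x":2.9,"y":0.25,"z":0.1,"ax":0,"ay":0,"az":0,"gripper":1},{"x":2.9,"y":0.25,"z":0.1,"ax":0,"ay":0,"az":0,"gripper":1}]}}

```text
clock: 15.27
position: [521.5, -184.5, 152.0]
ee_rot: [0.983, -0.185, -0.001, -0.0]
contact_force: [0.3, -0.4, -0.1]
gripper_width: 42.5
grasp_force: 61.3
```

Call:
{"fn": "send_rows", "kwargs": {"targets": [{"x":2.9,"y":0.25,"z":0.1,"ax":0,"ay":0,"az":0,"gripper":1},{"x":2.9,"y":0.25,"z":0.1,"ax":0,"ay":0,"az":0,"gripper":1},{"x":2.9,"y":0.25,"z":0.1,"ax":0,"ay":0,"az":0,"gripper":1},{"x":2.9,"y":0.25,"z":0.1,"ax":0,"ay":0,"az":0,"gripper":1},{"x":0,"y":0,"z":0,"ax":0,"ay":0,"az":0,"gripper":1}]}}

```text
clock: 15.68
position: [628.7, -237.7, 145.7]
ee_rot: [0.983, -0.186, -0.0, 0.0]
contact_force: [0.4, -0.7, -0.4]
gripper_width: 42.5
grasp_force: 61.3
```

Run:
```python
from h import *
im,d,m=shot('wrist','w10.png')
plan2(630.5,-237,66,-21.3,step=25)
```

```text
t15.7 [ 626.4 -236.6  145.8] yaw -21.5 zax [-0.003  0.001 -1.   ] F [-0.8  0.5 -0.9] w42.5 g61.3
az -0.17 tot [ 0.4  -0.11  7.98] n 4 per [ 0.1  -0.03  1.99]
```

View pics/w10.png

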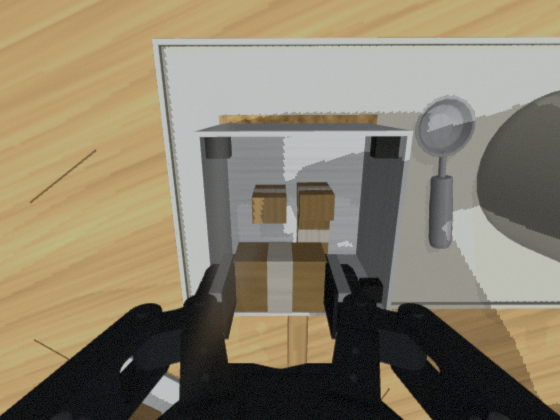

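Picture w10: the held carton is at (280,275) over the tin. Two cartons stand on end in the tin at (268,205) and (315,205), and the handle side on the left is free.

Call:
{"fn": "send_rows", "kwargs": {"targets": [{"x":-1.6,"y":-0.1,"z":2.0,"ax":0,"ay":0,"az":0,"gripper":1},{"x":0,"y":0,"z":2.0,"ax":0,"ay":0,"az":0,"gripper":1},{"x":0,"y":0,"z":2.0,"ax":0,"ay":0,"az":0,"gripper":1},{"x":0,"y":0,"z":1.6,"ax":0,"ay":0,"az":0,"gripper":1},{"x":0,"y":0,"z":0,"ax":0,"ay":0,"az":0,"gripper":1}]}}

```text
clock: 16.15
position: [607.1, -227.8, 68.3]
ee_rot: [0.983, -0.186, -0.005, -0.0]
contact_force: [-1.0, -0.6, -1.2]
gripper_width: 42.1
grasp_force: 61.3
```

Call:
{"fn": "send_rows", "kwargs": {"targets": [{"x":0,"y":0,"z":0,"ax":0,"ay":0,"az":0,"gripper":-0.25},{"x":0,"y":0,"z":0,"ax":0,"ay":0,"az":0,"gripper":-0.25},{"x":0,"y":0,"z":0,"ax":0,"ay":0,"az":0,"gripper":-0.25},{"x":0,"y":0,"z":-3.0,"ax":0,"ay":0,"az":0,"gripper":-0.25},{"x":0,"y":0,"z":-4.0,"ax":0,"ay":0,"az":0,"gripper":-0.25}]}}

```text
clock: 16.57
position: [609.0, -228.5, 140.5]
ee_rot: [0.983, -0.186, -0.004, -0.0]
contact_force: [1.4, 0.5, 0.6]
gripper_width: 53.2
grasp_force: 0.0
```

Call:
{"fn": "send_rows", "kwargs": {"targets": [{"x":-1,"y":0,"z":-4,"ax":0,"ay":0,"az":0,"gripper":-1},{"x":-4,"y":0,"z":0,"ax":0,"ay":0,"az":0,"gripper":-1},{"x":-4,"y":0,"z":0,"ax":0,"ay":0,"az":0,"gripper":-1},{"x":-4,"y":0,"z":0,"ax":0,"ay":0,"az":0,"gripper":-1},{"x":-4,"y":0,"z":0,"ax":0,"ay":0,"az":0,"gripper":-1}]}}

```text
clock: 16.98
position: [451.6, -166.7, 183.9]
ee_rot: [0.983, -0.186, 0.002, -0.0]
contact_force: [-0.4, 1.4, 0.5]
gripper_width: 85.7
grasp_force: 0.0
```

Run:
```python
from h import *
im,d,m=shot('top','t11.png'); w=cloud(d,m); np.savez('top11.npz',im=im,w=w)
for b in([530,730,-380,-140,90,108],[300,440,260,400,12,30],[380,520,-80,100,42,60]):P=w[sel(w,*b)]; print(rect(P) if len(P)>3 else '')
plan2(390,150,165,-0.5); plan2(370.4,328.5,120,-1)
cv2.imwrite('pics/c11.png',cv2.resize(im[140:290,280:480,::-1],(600,450),interpolation=cv2.INTER_CUBIC))
```

```text
(array([ 625.2, -251. ]), array([130.9, 131.7]), 69.1)
(array([370.3, 328. ]), array([44.1, 30. ]), 2.0)

t17.0 [ 441.6 -164.7  182. ] yaw -21.5 zax [-0.007  0.003 -1.   ] F [-8.2  2.7 -3.6] w85.5 g0.0
az -20.99 tot [ -5.44 -31.43   1.7 ] n 9 per [-0.6  -3.49  0.19]
t17.0 [ 441.6 -164.7  182. ] yaw -21.5 zax [-0.007  0.003 -1.   ] F [-8.2  2.7 -3.6] w85.5 g0.0
az -20.49 tot [ -7.98 -49.19   6.2 ] n 14 per [-0.57 -3.51  0.44]
```

View pics/c11.png

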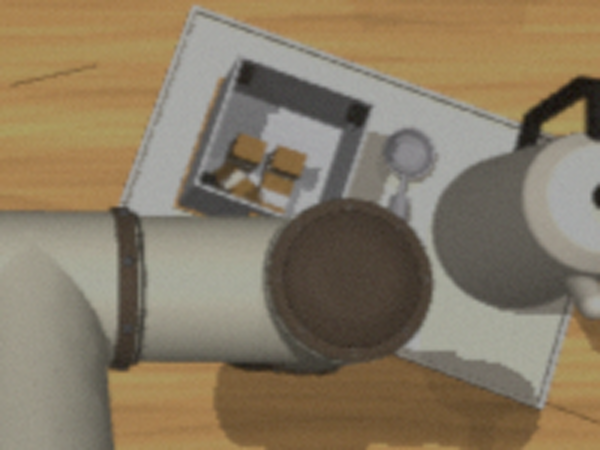

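Call:
{"fn": "send_rows", "kwargs": {"targets": [{"x":0,"y":0,"z":0,"ax":0,"ay":0,"az":-5.5,"gripper":-1},{"x":0,"y":0,"z":0,"ax":0,"ay":0,"az":-5.5,"gripper":-1},{"x":0,"y":0,"z":0,"ax":0,"ay":0,"az":-5.5,"gripper":-1},{"x":0,"y":0,"z":0,"ax":0,"ay":0,"az":-5.5,"gripper":-1},{"x":-0.5,"y":-3.5,"z":0.4,"ax":0,"ay":0,"az":0,"gripper":-1}]}}

```text
clock: 17.45
position: [449.7, -134.7, 180.5]
ee_rot: [1.0, 0.005, 0.003, 0.001]
contact_force: [1.6, 0.9, -0.0]
gripper_width: 85.8
grasp_force: 0.0
```

Call:
{"fn": "send_rows", "kwargs": {"targets": [{"x":-0.5,"y":-3.5,"z":0.4,"ax":0,"ay":0,"az":0,"gripper":-1},{"x":-0.5,"y":-3.5,"z":0.4,"ax":0,"ay":0,"az":0,"gripper":-1},{"x":-0.5,"y":-3.5,"z":0.4,"ax":0,"ay":0,"az":0,"gripper":-1},{"x":-0.5,"y":-3.5,"z":0.4,"ax":0,"ay":0,"az":0,"gripper":-1},{"x":-0.5,"y":-3.5,"z":0.4,"ax":0,"ay":0,"az":0,"gripper":-1}]}}

```text
clock: 17.87
position: [420.9, 44.3, 159.8]
ee_rot: [1.0, 0.005, 0.002, -0.001]
contact_force: [0.6, -0.0, -0.9]
gripper_width: 85.6
grasp_force: 0.0
```

Call:
{"fn": "send_rows", "kwargs": {"targets": [{"x":-0.5,"y":-3.5,"z":0.4,"ax":0,"ay":0,"az":0,"gripper":-1},{"x":-0.5,"y":-3.5,"z":0.4,"ax":0,"ay":0,"az":0,"gripper":-1},{"x":-0.5,"y":-3.5,"z":0.4,"ax":0,"ay":0,"az":0,"gripper":-1},{"x":-0.5,"y":-3.5,"z":0.4,"ax":0,"ay":0,"az":0,"gripper":-1},{"x":-0.5,"y":-3.5,"z":0.4,"ax":0,"ay":0,"az":0,"gripper":-1}]}}

```text
clock: 18.28
position: [393.8, 219.6, 139.9]
ee_rot: [1.0, 0.006, 0.001, -0.001]
contact_force: [1.3, 0.5, 0.7]
gripper_width: 85.4
grasp_force: 0.0
```

Run:
```python
from h import *
im,d,m=shot('wrist'); w=cloud(d,m)
P=w[sel(w,300,440,260,400,12,27)]; print(len(P),rect(P) if len(P)>3 else '')
plan2(370.4,328.3,2,1,step=20)
im,d,m=shot('top','t12.png'); w=cloud(d,m); np.savez('top12.npz',im=im,w=w)
for b in([530,730,-380,-140,90,108],[380,520,-80,100,42,60],[350,520,-80,100,3,10]):P=w[sel(w,*b)]; print(rect(P) if len(P)>3 else '')
M=sel(w,200,900,-600,700,12,35);k=cv2.connectedComponentsWithStats(M.astype(np.uint8))
for i in range(1,k[0]):
    if 60<k[2][i,4]<600: print('blob',k[2][i],*rect(w[k[1]==i]))
```

```text
1640 (array([371.5, 333.9]), array([44.8, 29.3]), 1.8)
t18.3 [394.7 224.6 139.6] yaw 0.9 zax [ 0.005  0.005 -1.   ] F [ 0.8  4.2 -0.5] w85.4 g0.0
az -0.12 tot [ -2.25 -10.41  13.76] n 9 per [-0.25 -1.16  1.53]
(array([ 624.7, -250.8]), array([130.5, 133.4]), 68.9)
(array([439.8,  18.3]), array([48.9, 15.9]), 33.6)
(array([434.9,  11. ]), array([174.9, 166.7]), 89.6)
blob [397 103  11  32 160] [ 849.7 -356.9] [97.9 18.5] 11.9
blob [409 126  60   8 257] [ 817.  -466.2] [ 16.3 178.8] 2.5
blob [228 148  26  12  67] [745.4 116.3] [24.9 75.2] 8.3
blob [ 48 163  44  42 217] [639.  591.3] [ 71.6 148.9] 54.2
blob [357 167  40  44 159] [ 657.8 -291.5] [146.9  71.5] 30.8
blob [406 182  19  47 261] [ 592.4 -382.6] [ 48.6 138.5] 76.7
blob [101 187  19  17 171] [626.9 492.6] [30.2 45.2] 37.2
blob [366 195  12  16 118] [ 598.1 -257.2] [28.  41.3] 69.9
blob [424 200  34  43 148] [ 534.9 -440.4] [138.3  51.5] 26.1
blob [ 99 228  14  25  94] [497.9 496.3] [24.4 69.5] 79.0
blob [115 228  16  28  86] [490.7 443.7] [29.3 77.6] 85.6
blob [ 35 315  30  27 151] [259.4 628.8] [106.2   4.1] 50.3
```

Call:
{"fn": "send_rows", "kwargs": {"targets": [{"x":-0.75,"y":-3.5,"z":1.5,"ax":0,"ay":0,"az":0,"gripper":-1},{"x":-0.75,"y":-3.5,"z":1.5,"ax":0,"ay":0,"az":0,"gripper":-1},{"x":-0.75,"y":-3.4,"z":1.5,"ax":0,"ay":0,"az":0,"gripper":-1},{"x":0,"y":0,"z":0,"ax":0,"ay":0,"az":0,"gripper":-1},{"x":0,"y":0,"z":0,"ax":0,"ay":0,"az":0,"gripper":-1}]}}

```text
clock: 18.8
position: [370.1, 322.2, 93.5]
ee_rot: [1.0, 0.006, -0.0, 0.0]
contact_force: [-0.3, -0.9, -0.3]
gripper_width: 85.4
grasp_force: 0.0
```

Run:
```python
from h import *
im,d,m=shot('wrist'); w=cloud(d,m)
P=w[sel(w,300,440,260,400,12,27)]; print(len(P),rect(P) if len(P)>3 else '')
plan2(370.8,329,2,1,step=20)
```

```text
2229 (array([371.1, 328. ]), array([44.5, 28.3]), 0.5)
t18.9 [370.3 321.3  94. ] yaw 0.6 zax [ 0.  0. -1.] F [ 0.4 -0.3 -0.2] w85.6 g0.0
az -0.35 tot [ 0.06 -0.77  9.2 ] n 5 per [ 0.01 -0.15  1.84]
```

Call:
{"fn": "send_rows", "kwargs": {"targets": [{"x":0.05,"y":-0.7,"z":3.5,"ax":0,"ay":0,"az":0,"gripper":-1},{"x":0,"y":0,"z":3.3,"ax":0,"ay":0,"az":0,"gripper":-1},{"x":0,"y":0,"z":2.2,"ax":0,"ay":0,"az":0,"gripper":-1},{"x":0,"y":0,"z":0,"ax":0,"ay":0,"az":0,"gripper":1},{"x":0,"y":0,"z":0,"ax":0,"ay":0,"az":0,"gripper":1}]}}

```text
clock: 19.27
position: [371.2, 327.0, 3.9]
ee_rot: [1.0, 0.005, -0.0, 0.001]
contact_force: [-0.7, 1.0, 0.5]
gripper_width: 64.0
grasp_force: 0.0
```

Call:
{"fn": "send_rows", "kwargs": {"targets": [{"x":0,"y":0,"z":0,"ax":0,"ay":0,"az":0,"gripper":1},{"x":0,"y":0,"z":0,"ax":0,"ay":0,"az":0,"gripper":1},{"x":0,"y":0,"z":0,"ax":0,"ay":0,"az":0,"gripper":1},{"x":0,"y":0,"z":0,"ax":0,"ay":0,"az":0,"gripper":1},{"x":0,"y":0,"z":-1.0,"ax":0,"ay":0,"az":0,"gripper":1}]}}

```text
clock: 19.68
position: [370.6, 327.8, 13.9]
ee_rot: [1.0, 0.005, -0.0, 0.0]
contact_force: [0.3, 0.2, -0.6]
gripper_width: 26.8
grasp_force: 59.1
```

Call:
{"fn": "send_rows", "kwargs": {"targets": [{"x":0,"y":0,"z":-3.0,"ax":0,"ay":0,"az":0,"gripper":1},{"x":0,"y":0,"z":-4.0,"ax":0,"ay":0,"az":0,"gripper":1},{"x":0,"y":0,"z":-4.0,"ax":0,"ay":0,"az":0,"gripper":1},{"x":0,"y":0,"z":-3.0,"ax":0,"ay":0,"az":0,"gripper":1},{"x":0,"y":0,"z":0,"ax":0,"ay":0,"az":0,"gripper":1}]}}

```text
clock: 20.1
position: [373.4, 331.6, 161.6]
ee_rot: [1.0, 0.006, 0.005, -0.007]
contact_force: [0.7, 0.9, 0.1]
gripper_width: 26.8
grasp_force: 59.2
```

Run:
```python
from h import *
plan2(480,-100,155,-21.1,step=36)
a=np.radians(-21.1);e=np.array([np.cos(a),np.sin(a)]);v=np.array([-e[1],e[0]]);c=np.array([625,-251.])
w=np.load('top12.npz')['w'];Q=w.reshape(-1,3); q=Q[:,:2]-c; X=q@e;Y=q@v
for i in range(6): print([ (lambda s: (round(float(np.median(s))),round(float(np.percentile(s,95)))) if len(s) else None)(Q[(X>=40-20*i)&(X<60-20*i)&(Y>=40-20*j)&(Y<60-20*j),2]) for j in range(6)])
for X,Y in((-15,25),(35,0),(30,-25),(-20,0)): print(X,Y,(c+X*e+Y*v).round(1))
```

```text
t20.1 [373.4 331.6 161.6] yaw 0.7 zax [ 0.01   0.013 -1.   ] F [0.7 0.9 0.1] w26.8 g59.2
az 21.80 tot [25.48 36.43  0.66] n 13 per [1.96 2.8  0.05]
[(12, 89), (9, 12), (10, 15), (9, 12), (9, 12), (11, 91)]
[(8, 11), (9, 11), (9, 13), (9, 12), (9, 12), (9, 12)]
[(9, 13), (50, 55), (50, 54), (51, 55), (50, 54), (9, 13)]
[(9, 13), (44, 55), (29, 54), (35, 54), (32, 54), (9, 12)]
[(22, 34), (40, 48), (53, 56), (31, 34), (30, 34), (8, 13)]
[(90, 93), (45, 53), (52, 59), (31, 41), (31, 33), (91, 94)]
-15 25 [ 620.  -222.3]
35 0 [ 657.7 -263.6]
30 -25 [ 644.  -285.1]
-20 0 [ 606.3 -243.8]
```

Run:
```python
from h import *
plan2(658.5,-264,150,-21.1,step=36)
```

```text
t20.1 [373.4 331.6 161.6] yaw 0.7 zax [ 0.01   0.013 -1.   ] F [0.7 0.9 0.1] w26.8 g59.2
az 21.80 tot [48.04 45.3   1.16] n 19 per [2.53 2.38 0.06]
```

Call:
{"fn": "send_rows", "kwargs": {"targets": [{"x":0,"y":0,"z":0,"ax":0,"ay":0,"az":5.5,"gripper":1},{"x":0,"y":0,"z":0,"ax":0,"ay":0,"az":5.5,"gripper":1},{"x":0,"y":0,"z":0,"ax":0,"ay":0,"az":5.5,"gripper":1},{"x":0,"y":0,"z":0,"ax":0,"ay":0,"az":5.3,"gripper":1},{"x":2.5,"y":2.35,"z":0,"ax":0,"ay":0,"az":0,"gripper":1}]}}

```text
clock: 20.52
position: [385.5, 300.4, 154.6]
ee_rot: [0.983, -0.183, 0.001, -0.002]
contact_force: [1.0, 0.3, -1.0]
gripper_width: 26.7
grasp_force: 59.2
```

Call:
{"fn": "send_rows", "kwargs": {"targets": [{"x":2.5,"y":2.35,"z":0,"ax":0,"ay":0,"az":0,"gripper":1},{"x":2.5,"y":2.35,"z":0,"ax":0,"ay":0,"az":0,"gripper":1},{"x":2.5,"y":2.35,"z":0,"ax":0,"ay":0,"az":0,"gripper":1},{"x":2.5,"y":2.35,"z":0,"ax":0,"ay":0,"az":0,"gripper":1},{"x":2.5,"y":2.35,"z":0,"ax":0,"ay":0,"az":0,"gripper":1}]}}

```text
clock: 20.93
position: [459.9, 140.9, 154.4]
ee_rot: [0.983, -0.184, 0.001, -0.001]
contact_force: [1.3, 0.4, -0.2]
gripper_width: 26.7
grasp_force: 59.2
```

Call:
{"fn": "send_rows", "kwargs": {"targets": [{"x":2.5,"y":2.35,"z":0,"ax":0,"ay":0,"az":0,"gripper":1},{"x":2.5,"y":2.35,"z":0,"ax":0,"ay":0,"az":0,"gripper":1},{"x":2.5,"y":2.35,"z":0,"ax":0,"ay":0,"az":0,"gripper":1},{"x":2.5,"y":2.35,"z":0,"ax":0,"ay":0,"az":0,"gripper":1},{"x":2.5,"y":2.35,"z":0,"ax":0,"ay":0,"az":0,"gripper":1}]}}

```text
clock: 21.35
position: [534.0, -14.0, 154.3]
ee_rot: [0.983, -0.184, 0.001, -0.0]
contact_force: [0.0, 0.1, 0.2]
gripper_width: 26.7
grasp_force: 59.2
```

Call:
{"fn": "send_rows", "kwargs": {"targets": [{"x":2.5,"y":2.35,"z":0,"ax":0,"ay":0,"az":0,"gripper":1},{"x":2.5,"y":2.35,"z":0,"ax":0,"ay":0,"az":0,"gripper":1},{"x":2.5,"y":2.35,"z":0,"ax":0,"ay":0,"az":0,"gripper":1},{"x":2.5,"y":2.35,"z":0,"ax":0,"ay":0,"az":0,"gripper":1},{"x":0,"y":0,"z":0,"ax":0,"ay":0,"az":0,"gripper":1}]}}

```text
clock: 21.77
position: [594.8, -140.8, 153.8]
ee_rot: [0.982, -0.186, 0.001, 0.0]
contact_force: [0.5, 0.8, 0.4]
gripper_width: 26.4
grasp_force: 59.2
```

Run:
```python
from h import *
plan2(658.5,-264,68,-21.1,step=36)
```

```text
t21.8 [ 594.8 -140.8  153.8] yaw -21.5 zax [ 0.002 -0.001 -1.   ] F [0.5 0.8 0.4] w26.4 g59.2
az -0.38 tot [10.38  9.2   8.58] n 5 per [2.08 1.84 1.72]
```

Call:
{"fn": "send_rows", "kwargs": {"targets": [{"x":2.1,"y":1.85,"z":0,"ax":0,"ay":0,"az":-0.4,"gripper":1},{"x":2.1,"y":1.85,"z":0,"ax":0,"ay":0,"az":0,"gripper":1},{"x":2.1,"y":1.85,"z":0,"ax":0,"ay":0,"az":0,"gripper":1},{"x":2.05,"y":1.85,"z":0,"ax":0,"ay":0,"az":0,"gripper":1},{"x":2.05,"y":1.8,"z":0,"ax":0,"ay":0,"az":0,"gripper":1}]}}

```text
clock: 22.18
position: [657.5, -260.0, 154.1]
ee_rot: [0.984, -0.18, 0.0, -0.0]
contact_force: [0.3, 1.1, -0.6]
gripper_width: 26.4
grasp_force: 59.3
```

Call:
{"fn": "send_rows", "kwargs": {"targets": [{"x":0,"y":0,"z":0,"ax":0,"ay":0,"az":0,"gripper":1}]}}

```text
clock: 22.27
position: [658.5, -262.8, 153.2]
ee_rot: [0.983, -0.182, 0.001, 0.0]
contact_force: [0.4, 0.7, -0.1]
gripper_width: 26.3
grasp_force: 59.3
```

Run:
```python
from h import *
plan2(658.5,-264,68,-21.1,step=36)
```

```text
t22.3 [ 658.5 -262.8  153.2] yaw -21.0 zax [ 0.001 -0.001 -1.   ] F [ 0.4  0.7 -0.1] w26.3 g59.3
az 0.10 tot [0.05 0.11 8.52] n 3 per [0.02 0.04 2.84]
```

Call:
{"fn": "send_rows", "kwargs": {"targets": [{"x":0,"y":0.1,"z":2.3,"ax":0,"ay":0,"az":0,"gripper":1},{"x":0,"y":0,"z":2.3,"ax":0,"ay":0,"az":0,"gripper":1},{"x":0,"y":0,"z":2.3,"ax":0,"ay":0,"az":0,"gripper":1},{"x":0,"y":0,"z":1.4,"ax":0,"ay":0,"az":0,"gripper":1},{"x":0,"y":0,"z":0,"ax":0,"ay":0,"az":0,"gripper":1}]}}

```text
clock: 22.68
position: [654.0, -258.6, 66.6]
ee_rot: [0.984, -0.181, -0.004, -0.001]
contact_force: [0.7, -0.1, -1.4]
gripper_width: 26.4
grasp_force: 59.2
```

Call:
{"fn": "send_rows", "kwargs": {"targets": [{"x":0,"y":0,"z":0,"ax":0,"ay":0,"az":0,"gripper":0},{"x":0,"y":0,"z":0,"ax":0,"ay":0,"az":0,"gripper":0},{"x":0,"y":0,"z":0,"ax":0,"ay":0,"az":0,"gripper":0},{"x":0,"y":0,"z":-3.0,"ax":0,"ay":0,"az":0,"gripper":0},{"x":0,"y":0,"z":-4.0,"ax":0,"ay":0,"az":0,"gripper":0}]}}

```text
clock: 23.1
position: [654.8, -259.4, 138.3]
ee_rot: [0.984, -0.181, -0.004, -0.0]
contact_force: [1.4, 0.1, -0.9]
gripper_width: 42.9
grasp_force: 0.0
```

Call:
{"fn": "send_rows", "kwargs": {"targets": [{"x":0,"y":0,"z":-4,"ax":0,"ay":0,"az":0,"gripper":-1},{"x":-4,"y":-1,"z":-2,"ax":0,"ay":0,"az":0,"gripper":-1},{"x":-4,"y":-1,"z":0,"ax":0,"ay":0,"az":0,"gripper":-1},{"x":-4,"y":-1,"z":0,"ax":0,"ay":0,"az":0,"gripper":-1},{"x":-3,"y":-1,"z":0,"ax":0,"ay":0,"az":0,"gripper":-1}]}}

```text
clock: 23.52
position: [531.8, -170.6, 200.9]
ee_rot: [0.984, -0.181, 0.002, -0.001]
contact_force: [-0.1, 0.4, 0.9]
gripper_width: 85.3
grasp_force: 0.0
```

Call:
{"fn": "send_rows", "kwargs": {"targets": [{"x":0,"y":0,"z":0,"ax":0,"ay":0,"az":0,"gripper":-1},{"x":0,"y":0,"z":0,"ax":0,"ay":0,"az":0,"gripper":-1}]}}

```text
clock: 23.68
position: [533.5, -170.8, 201.3]
ee_rot: [0.984, -0.18, 0.002, -0.0]
contact_force: [1.2, 0.3, 0.3]
gripper_width: 85.7
grasp_force: 0.0
```

```bash
cat > tin.py <<'E'
from h import *
def tinmap(w,c=(625,-251),yaw=-21.2):
    a=np.radians(yaw);e=np.array([np.cos(a),np.sin(a)]);v=np.array([-e[1],e[0]])
    Q=w.reshape(-1,3); q=Q[:,:2]-np.array(c); X=q@e;Y=q@v
    for i in range(6): print([ (lambda s: (round(float(np.median(s))),round(float(np.percentile(s,95)))) if len(s) else None)(Q[(X>=40-20*i)&(X<60-20*i)&(Y>=40-20*j)&(Y<60-20*j),2]) for j in range(6)])
E
python3 - <<'E'
from tin import *
plan2(520,-212,120,-21.2)
im,d,m=shot('wrist','w13.png'); w=cloud(d,m); np.savez('w13.npz',im=im,w=w)
tinmap(w)
for z in(92,): P=w[sel(w,520,730,-380,-140,z,110)]; print('wrist',rect(P))
im,d,m=shot('top'); w=cloud(d,m); np.savez('top13.npz',im=im,w=w)
P=w[sel(w,530,730,-380,-140,90,108)]; print(rect(P)); tinmap(w)
E
```

```text
t23.7 [ 533.5 -170.8  201.3] yaw -20.7 zax [ 0.004 -0.    -1.   ] F [1.2 0.3 0.3] w85.7 g0.0
az 0.51 tot [0.23 4.33 8.13] n 3 per [0.08 1.44 2.71]
[(8, 9), (8, 52), (52, 53), (8, 53), (8, 9), (8, 9)]
[(8, 9), (8, 45), (9, 52), (8, 10), (8, 9), (8, 9)]
[(8, 9), (51, 53), (51, 53), (52, 53), (52, 53), (8, 9)]
[(8, 9), (42, 53), (9, 53), (31, 53), (30, 53), (8, 9)]
[(8, 33), (41, 48), (50, 56), (30, 31), (30, 31), (8, 9)]
[(88, 90), (8, 52), (46, 56), (30, 38), (29, 31), (79, 91)]
wrist (array([ 613.7, -247.2]), array([130.4, 103.8]), 68.7)
(array([ 705.5, -217.8]), array([10. ,  3.2]), 72.4)
[None, None, None, None, None, None]
[None, None, None, None, None, None]
[None, None, None, None, None, None]
[None, None, None, None, None, None]
[None, None, None, None, None, None]
[None, None, None, None, None, None]
```

View pics/w13.png

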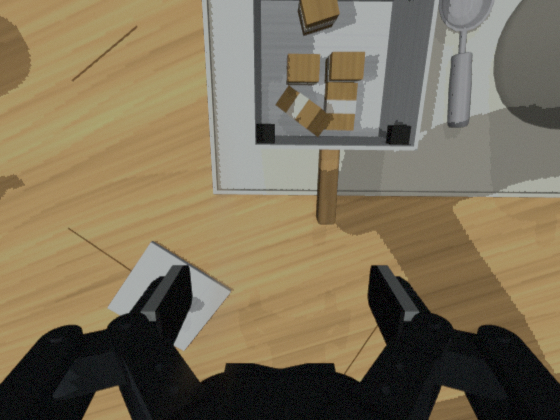

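Picture w13: all five cartons are inside the tin at (318,10), (303,68), (346,66), (340,105) and (302,110), and no top is above 56 mm. The tray's rim shows at x=212 and y=192, which gives the mat's centre.

Run:
```python
from tin import *
f=np.load('w13.npz');im,w=f['im'],f['w']
# left rim: per row, leftmost column with z>5 in cols 180..240; bottom rim: per column, lowest row with z>5
L=[];B=[]
for v in range(10,180,3):
    u=[u for u in range(190,235) if w[v,u,2]>5]
    if u: L.append(w[v,u[0]])
for u in list(range(225,310,3))+list(range(350,550,3)):
    v=[v for v in range(170,215) if w[v,u,2]>5]
    if v: B.append(w[v[-1],u])
out=[]
for P,n in((np.array(L),'L'),(np.array(B),'B')):
    x,y,_,_=None,None,None,None
    vx,vy,x0,y0=cv2.fitLine(P[:,:2].astype(np.float32),cv2.DIST_HUBER,0,.01,.01).ravel()
    print(n,len(P),'angle',np.degrees(np.arctan2(vy,vx)).round(2),P[:,2].mean().round(1)); out.append((np.array([x0,y0]),np.array([vx,vy])))
# tray frame yaw
yaw=np.radians(-21.3)
for a in(-21.0,-21.4,-21.8):
    yaw=np.radians(a);e=np.array([np.cos(yaw),np.sin(yaw)]);v=np.array([-e[1],e[0]])
    Lc=(np.array(L)[:,:2]@v); Bc=(np.array(B)[:,:2]@e)
    c=(np.median(Bc)+130)*e+(np.median(Lc)-120)*v; print(a,'mat',c.round(1),Lc.std().round(2),Bc.std().round(2))
# tin from the wrist: side walls lateral centre + near wall outer
P=w[sel(w,520,730,-380,-140,96,110)]
for a in(-21.0,-21.4,-21.8):
    yaw=np.radians(a);e=np.array([np.cos(yaw),np.sin(yaw)]);v=np.array([-e[1],e[0]])
    X=P[:,:2]@e;Y=P[:,:2]@v; y=(np.percentile(Y,.5)+np.percentile(Y,99.5))/2; x=np.percentile(X,.5)+65
    print(a,'tin',(x*e+y*v).round(1),(np.percentile(Y,99.5)-np.percentile(Y,.5)).round(1))
```

```text
L 57 angle -21.38 7.9
B 96 angle 68.63 7.9
-21.0 mat [ 627.2 -255.2] 0.47 0.84
-21.4 mat [ 627.7 -255.5] 0.35 0.44
-21.8 mat [ 628.1 -255.8] 0.5 0.94
-21.0 tin [ 626.2 -251.9] 130.3
-21.4 tin [ 626.1 -252. ] 130.1
-21.8 tin [ 625.9 -252.1] 130.4
```

Call:
{"fn": "send_rows", "kwargs": {"targets": [{"x":0.9,"y":2.1,"z":2.5,"ax":0,"ay":0,"az":0.5,"gripper":-1},{"x":0,"y":2.1,"z":3.0,"ax":0,"ay":0,"az":0,"gripper":-1},{"x":0,"y":0,"z":2.0,"ax":0,"ay":0,"az":0,"gripper":-1},{"x":0,"y":0,"z":0,"ax":0,"ay":0,"az":0,"gripper":-1}]}}

```text
clock: 24.12
position: [525.0, -214.9, 118.9]
ee_rot: [0.982, -0.187, -0.005, -0.0]
contact_force: [-1.8, -0.4, -0.6]
gripper_width: 85.2
grasp_force: 0.0
```

Run:
```python
from tin import *
plan2(527.3,-213.3,60.5,-21.3)
```

```text
t24.1 [ 525.  -214.9  118.9] yaw -21.5 zax [-0.009  0.002 -1.   ] F [-1.8 -0.4 -0.6] w85.2 g0.0
az -0.20 tot [ 0.16 -0.23  5.84] n 2 per [ 0.08 -0.12  2.92]
```

Call:
{"fn": "send_rows", "kwargs": {"targets": [{"x":0.1,"y":-0.2,"z":2.5,"ax":0,"ay":0,"az":-0.2,"gripper":-0.6},{"x":0,"y":0,"z":2.2,"ax":0,"ay":0,"az":0,"gripper":-0.6},{"x":0,"y":0,"z":1.0,"ax":0,"ay":0,"az":0,"gripper":-0.6},{"x":0,"y":0,"z":0,"ax":0,"ay":0,"az":0,"gripper":1},{"x":0,"y":0,"z":0,"ax":0,"ay":0,"az":0,"gripper":1}]}}

```text
clock: 24.53
position: [530.2, -212.8, 67.5]
ee_rot: [0.983, -0.183, 0.0, 0.0]
contact_force: [-1.0, -0.8, 1.0]
gripper_width: 45.0
grasp_force: 0.0
```

Call:
{"fn": "send_rows", "kwargs": {"targets": [{"x":0,"y":0,"z":0,"ax":0,"ay":0,"az":0,"gripper":1},{"x":0,"y":0,"z":0,"ax":0,"ay":0,"az":0,"gripper":1},{"x":0,"y":0,"z":0,"ax":0,"ay":0,"az":0,"gripper":1},{"x":0,"y":0,"z":0,"ax":0,"ay":0,"az":0,"gripper":1}]}}

```text
clock: 24.87
position: [530.0, -212.9, 68.6]
ee_rot: [0.983, -0.183, 0.002, 0.0]
contact_force: [-2.0, 0.2, 6.5]
gripper_width: 14.8
grasp_force: 59.5
```

Run:
```python
from tin import *
plan2(527.3,-213.3,60.5,-21.3)
im,d,m=shot('top'); w=cloud(d,m)
P=w[sel(w,530,730,-380,-140,92,108)]; print(rect(P))
```

```text
t24.9 [ 530.  -212.9   68.6] yaw -21.1 zax [ 0.003 -0.001 -1.   ] F [-2.   0.2  6.5] w14.8 g59.5
az 0.22 tot [-0.24  0.14  0.81] n 1 per [-0.24  0.14  0.81]
(array([ 639. , -224.4]), array([116.1, 193.4]), 41.6)
```

Call:
{"fn": "send_rows", "kwargs": {"targets": [{"x":0,"y":0,"z":-0.3,"ax":0,"ay":0,"az":0,"gripper":1},{"x":0,"y":0,"z":-0.3,"ax":0,"ay":0,"az":0,"gripper":1},{"x":0.28,"y":0.27,"z":0,"ax":0,"ay":0,"az":0,"gripper":1},{"x":0,"y":0,"z":0,"ax":0,"ay":0,"az":0,"gripper":1},{"x":0,"y":0,"z":0,"ax":0,"ay":0,"az":0,"gripper":1}]}}

```text
clock: 25.33
position: [529.9, -216.0, 71.9]
ee_rot: [0.983, -0.183, -0.001, -0.0]
contact_force: [-0.4, 0.1, -4.4]
gripper_width: 14.6
grasp_force: 58.5
```

Run:
```python
from tin import *
plan2(531.6,-216.4,68.6,-21.3)
```

```text
t25.3 [ 529.9 -216.    71.9] yaw -21.1 zax [-0.002  0.001 -1.   ] F [-0.4  0.1 -4.4] w14.6 g58.5
az 0.17 tot [ 0.17 -0.03  0.33] n 1 per [ 0.17 -0.03  0.33]
```

Call:
{"fn": "send_rows", "kwargs": {"targets": [{"x":0.15,"y":0,"z":0,"ax":0,"ay":0,"az":0.1,"gripper":1},{"x":0,"y":0,"z":0.2,"ax":0,"ay":0,"az":0,"gripper":1},{"x":0,"y":0,"z":0.2,"ax":0,"ay":0,"az":0,"gripper":1},{"x":0,"y":0,"z":0,"ax":0,"ay":0,"az":0,"gripper":1},{"x":0,"y":0,"z":0,"ax":0,"ay":0,"az":0,"gripper":1}]}}

```text
clock: 25.75
position: [532.1, -216.6, 69.1]
ee_rot: [0.983, -0.184, 0.0, 0.0]
contact_force: [-0.8, 0.8, -0.3]
gripper_width: 14.5
grasp_force: 59.0
```

Call:
{"fn": "send_rows", "kwargs": {"targets": [{"x":0,"y":0,"z":0,"ax":0,"ay":0,"az":0,"gripper":-0.4},{"x":0,"y":0,"z":0,"ax":0,"ay":0,"az":0,"gripper":-0.4},{"x":0,"y":0,"z":0,"ax":0,"ay":0,"az":0,"gripper":-0.4},{"x":0,"y":0,"z":0,"ax":0,"ay":0,"az":0,"gripper":-0.4},{"x":0,"y":0,"z":0,"ax":0,"ay":0,"az":0,"gripper":-0.4}]}}

```text
clock: 26.17
position: [532.4, -216.7, 69.0]
ee_rot: [0.983, -0.184, 0.0, 0.0]
contact_force: [0.2, 0.6, 0.8]
gripper_width: 59.8
grasp_force: 0.0
```

Call:
{"fn": "send_rows", "kwargs": {"targets": [{"x":0,"y":0,"z":-3,"ax":0,"ay":0,"az":0,"gripper":-0.4},{"x":-1,"y":-1,"z":-4,"ax":0,"ay":0,"az":0,"gripper":-1},{"x":-2,"y":-4,"z":-4,"ax":0,"ay":0,"az":0,"gripper":-1},{"x":0,"y":0,"z":-2,"ax":0,"ay":0,"az":0,"gripper":-1},{"x":0,"y":0,"z":0,"ax":0,"ay":0,"az":0,"gripper":-1}]}}

```text
clock: 26.58
position: [526.5, -172.4, 191.6]
ee_rot: [0.983, -0.182, 0.006, -0.0]
contact_force: [0.5, 0.8, 0.2]
gripper_width: 85.7
grasp_force: 0.0
```

Call:
{"fn": "send_rows", "kwargs": {"targets": [{"x":0,"y":0,"z":0,"ax":0,"ay":0,"az":0,"gripper":-1}]}}

```text
clock: 26.67
position: [524.3, -172.6, 187.4]
ee_rot: [0.983, -0.184, 0.002, -0.0]
contact_force: [0.8, -0.7, -1.0]
gripper_width: 85.6
grasp_force: 0.0
```

```bash
cat >> tin.py <<'E'
def tinpose(w,a=-21.4,z0=96):
    P=w[sel(w,530,730,-380,-140,z0,110)]
    yaw=np.radians(a);e=np.array([np.cos(yaw),np.sin(yaw)]);v=np.array([-e[1],e[0]])
    X=P[:,:2]@e;Y=P[:,:2]@v; y=(np.percentile(Y,.5)+np.percentile(Y,99.5))/2; x=np.percentile(X,.5)+65
    print('tin',(x*e+y*v).round(1),rect(P))
E
python3 - <<'E'
from tin import *
plan2(439.8,18.3,120,33)
im,d,m=shot('wrist'); w=cloud(d,m); np.savez('w14.npz',im=im,w=w); tinpose(w); tinmap(w)
for b in([380,520,-80,100,42,60],[350,520,-80,100,3,10]):P=w[sel(w,*b)]; print(rect(P) if len(P)>3 else '')
E
```

```text
t26.7 [ 524.3 -172.6  187.4] yaw -21.2 zax [ 0.004 -0.    -1.   ] F [ 0.8 -0.7 -1. ] w85.6 g0.0
az -54.15 tot [  3.31 -20.61   6.74] n 6 per [ 0.55 -3.44  1.12]
tin [ 625.9 -254.1] (array([ 605.5, -246.3]), array([130.8,  86.5]), 68.4)
[(6, 14), (6, 16), (23, 35), (7, 32), (6, 8), (6, 7)]
[(7, 78), (6, 8), (7, 47), (6, 14), (6, 8), (6, 8)]
[(7, 97), (50, 51), (50, 51), (50, 51), (50, 51), (6, 8)]
[(7, 95), (36, 51), (26, 51), (29, 51), (30, 51), (6, 8)]
[(7, 92), (38, 46), (49, 54), (28, 30), (28, 30), (6, 8)]
[(87, 93), (7, 86), (47, 82), (28, 40), (28, 29), (8, 89)]
(array([462.3,  27.4]), array([1.2, 6.3]), 22.5)
(array([439.5,  17.9]), array([116.1, 117. ]), 32.8)
```

Call:
{"fn": "send_rows", "kwargs": {"targets": [{"x":0,"y":0,"z":0,"ax":0,"ay":0,"az":-6.8,"gripper":-1},{"x":0,"y":0,"z":0,"ax":0,"ay":0,"az":-6.8,"gripper":-1},{"x":0,"y":0,"z":0,"ax":0,"ay":0,"az":-6.8,"gripper":-1},{"x":0,"y":0,"z":0,"ax":0,"ay":0,"az":-6.8,"gripper":-1},{"x":0,"y":0,"z":0,"ax":0,"ay":0,"az":-6.8,"gripper":-1}]}}

```text
clock: 27.13
position: [522.6, -173.3, 183.8]
ee_rot: [0.993, 0.114, -0.002, -0.0]
contact_force: [-0.2, -0.2, -0.2]
gripper_width: 85.4
grasp_force: 0.0
```

Call:
{"fn": "send_rows", "kwargs": {"targets": [{"x":0,"y":0,"z":0,"ax":0,"ay":0,"az":-6.8,"gripper":-1},{"x":0,"y":0,"z":0,"ax":0,"ay":0,"az":-6.8,"gripper":-1},{"x":0,"y":0,"z":0,"ax":0,"ay":0,"az":-6.6,"gripper":-1},{"x":0.55,"y":-3.4,"z":1.1,"ax":0,"ay":0,"az":0,"gripper":-1},{"x":0.55,"y":-3.4,"z":1.1,"ax":0,"ay":0,"az":0,"gripper":-1}]}}

```text
clock: 27.55
position: [495.2, -110.6, 161.9]
ee_rot: [0.959, 0.282, -0.001, -0.0]
contact_force: [-0.4, 0.7, 0.4]
gripper_width: 85.5
grasp_force: 0.0
```

Call:
{"fn": "send_rows", "kwargs": {"targets": [{"x":0.55,"y":-3.4,"z":1.1,"ax":0,"ay":0,"az":0,"gripper":-1},{"x":0.55,"y":-3.4,"z":1.1,"ax":0,"ay":0,"az":0,"gripper":-1},{"x":0.55,"y":-3.4,"z":1.1,"ax":0,"ay":0,"az":0,"gripper":-1},{"x":0.5,"y":-3.4,"z":1.1,"ax":0,"ay":0,"az":0,"gripper":-1},{"x":0,"y":0,"z":0,"ax":0,"ay":0,"az":0,"gripper":-1}]}}

```text
clock: 27.97
position: [435.4, 18.0, 116.7]
ee_rot: [0.958, 0.286, -0.004, -0.0]
contact_force: [-0.2, -0.4, 0.1]
gripper_width: 85.5
grasp_force: 0.0
```

Call:
{"fn": "send_rows", "kwargs": {"targets": [{"x":0,"y":0,"z":0,"ax":0,"ay":0,"az":0,"gripper":-1}]}}

```text
clock: 28.05
position: [438.2, 16.4, 118.3]
ee_rot: [0.958, 0.286, -0.002, 0.0]
contact_force: [-0.3, 0.2, -0.1]
gripper_width: 85.5
grasp_force: 0.0
```

Run:
```python
from tin import *
im,d,m=shot('wrist'); w=cloud(d,m)
for b in([380,520,-80,100,42,60],[350,520,-80,120,3,10]):P=w[sel(w,*b)]; print(rect(P) if len(P)>3 else '')
plan2(439.8,18.3,18,33)
im,d,m=shot('top'); w=cloud(d,m); np.savez('top15.npz',im=im,w=w)
P=w[sel(w,530,730,-380,-140,92,108)]; print('tin top',rect(P))
```

```text
(array([442.1,  17.7]), array([49.2, 15.5]), 32.4)
(array([441.3,  17.4]), array([116.4, 116.1]), 32.7)
t28.1 [439.2  15.8 118.9] yaw 33.1 zax [-0.002 -0.001 -1.   ] F [ 0.9 -0.2  0.1] w85.5 g0.0
az 0.08 tot [ 0.19 -0.18 10.09] n 3 per [ 0.06 -0.06  3.36]
tin top (array([ 627.2, -253.6]), array([131.1, 131.3]), 68.5)
```

Call:
{"fn": "send_rows", "kwargs": {"targets": [{"x":0.2,"y":-0.1,"z":3.6,"ax":0,"ay":0,"az":0.5,"gripper":-1},{"x":0,"y":0,"z":3.6,"ax":0,"ay":0,"az":0,"gripper":-1},{"x":0,"y":0,"z":2.4,"ax":0,"ay":0,"az":0,"gripper":-1},{"x":0,"y":0,"z":0.5,"ax":0,"ay":0,"az":0,"gripper":-1},{"x":0,"y":0,"z":0,"ax":0,"ay":0,"az":0,"gripper":1}]}}

```text
clock: 28.57
position: [440.3, 16.3, 17.5]
ee_rot: [0.96, 0.279, -0.002, 0.0]
contact_force: [0.3, -0.7, 0.8]
gripper_width: 75.5
grasp_force: 0.0
```

Call:
{"fn": "send_rows", "kwargs": {"targets": [{"x":0,"y":0,"z":0,"ax":0,"ay":0,"az":0,"gripper":1},{"x":0,"y":0,"z":0,"ax":0,"ay":0,"az":0,"gripper":1},{"x":0,"y":0,"z":0,"ax":0,"ay":0,"az":0,"gripper":1},{"x":0,"y":0,"z":0,"ax":0,"ay":0,"az":0,"gripper":1},{"x":0,"y":0,"z":0,"ax":0,"ay":0,"az":0,"gripper":1}]}}

```text
clock: 28.98
position: [441.6, 18.1, 20.0]
ee_rot: [0.96, 0.28, 0.001, -0.0]
contact_force: [-1.4, -0.4, 1.6]
gripper_width: 15.2
grasp_force: 58.5
```

Call:
{"fn": "send_rows", "kwargs": {"targets": [{"x":0,"y":0,"z":-1.0,"ax":0,"ay":0,"az":0,"gripper":1},{"x":0,"y":0,"z":-3.0,"ax":0,"ay":0,"az":0,"gripper":1},{"x":0,"y":0,"z":-4.0,"ax":0,"ay":0,"az":0,"gripper":1},{"x":0,"y":0,"z":-4.0,"ax":0,"ay":0,"az":0,"gripper":1},{"x":0,"y":0,"z":-3.0,"ax":0,"ay":0,"az":0,"gripper":1}]}}

```text
clock: 29.4
position: [441.2, 17.9, 172.3]
ee_rot: [0.96, 0.28, 0.002, -0.0]
contact_force: [0.9, 1.1, -0.7]
gripper_width: 14.9
grasp_force: 58.6
```

Run:
```python
from tin import *
plan2(627.5,-254.5,155,-21.4,step=30)
im,d,m=shot('top'); w=cloud(d,m); np.savez('top16.npz',im=im,w=w)
P=w[sel(w,530,730,-380,-140,92,108)]; print('tin top',rect(P))
```

```text
t29.4 [441.2  17.9 172.3] yaw 32.5 zax [ 0.004  0.001 -1.   ] F [ 0.9  1.1 -0.7] w14.9 g58.6
az 53.94 tot [27.28 18.57  1.73] n 12 per [2.27 1.55 0.14]
tin top (array([ 627.5, -253.6]), array([130.4, 132.2]), 68.5)
```

Call:
{"fn": "send_rows", "kwargs": {"targets": [{"x":0,"y":0,"z":0,"ax":0,"ay":0,"az":6.0,"gripper":1},{"x":0,"y":0,"z":0,"ax":0,"ay":0,"az":6.0,"gripper":1},{"x":0,"y":0,"z":0,"ax":0,"ay":0,"az":6.0,"gripper":1},{"x":0,"y":0,"z":0,"ax":0,"ay":0,"az":6.0,"gripper":1},{"x":0,"y":0,"z":0,"ax":0,"ay":0,"az":6.0,"gripper":1}]}}

```text
clock: 29.87
position: [440.2, 17.7, 168.8]
ee_rot: [1.0, 0.019, -0.0, -0.0]
contact_force: [0.3, 0.3, -0.6]
gripper_width: 15.1
grasp_force: 58.6
```

Call:
{"fn": "send_rows", "kwargs": {"targets": [{"x":0,"y":0,"z":0,"ax":0,"ay":0,"az":6.0,"gripper":1},{"x":0,"y":0,"z":0,"ax":0,"ay":0,"az":6.0,"gripper":1},{"x":0,"y":0,"z":0,"ax":0,"ay":0,"az":6.0,"gripper":1},{"x":0,"y":0,"z":0,"ax":0,"ay":0,"az":6.0,"gripper":1},{"x":2.2,"y":1.5,"z":0,"ax":0,"ay":0,"az":0,"gripper":1}]}}

```text
clock: 30.28
position: [453.9, -2.8, 168.8]
ee_rot: [0.982, -0.187, -0.0, -0.0]
contact_force: [0.1, 0.8, -1.0]
gripper_width: 14.7
grasp_force: 58.7
```

Call:
{"fn": "send_rows", "kwargs": {"targets": [{"x":2.3,"y":1.6,"z":0,"ax":0,"ay":0,"az":0,"gripper":1},{"x":2.3,"y":1.6,"z":0,"ax":0,"ay":0,"az":0,"gripper":1},{"x":2.3,"y":1.6,"z":0,"ax":0,"ay":0,"az":0,"gripper":1},{"x":2.3,"y":1.6,"z":0,"ax":0,"ay":0,"az":0,"gripper":1},{"x":2.3,"y":1.6,"z":0,"ax":0,"ay":0,"az":0,"gripper":1}]}}

```text
clock: 30.7
position: [533.6, -121.9, 168.6]
ee_rot: [0.982, -0.186, -0.0, -0.0]
contact_force: [-0.1, 1.4, -0.7]
gripper_width: 15.2
grasp_force: 58.7
```

Run:
```python
from tin import *
plan2(627.5,-254.5,155,-21.4,step=24)
```

```text
t30.7 [ 533.6 -121.9  168.6] yaw -21.5 zax [-0.  0. -1.] F [-0.1  1.4 -0.7] w15.2 g58.7
az -0.09 tot [13.58  8.92  1.36] n 7 per [1.94 1.27 0.19]
```

Call:
{"fn": "send_rows", "kwargs": {"targets": [{"x":1.9,"y":1.25,"z":0,"ax":0,"ay":0,"az":0,"gripper":1},{"x":1.9,"y":1.25,"z":0,"ax":0,"ay":0,"az":0,"gripper":1},{"x":1.9,"y":1.25,"z":0,"ax":0,"ay":0,"az":0,"gripper":1},{"x":1.9,"y":1.25,"z":0,"ax":0,"ay":0,"az":0,"gripper":1},{"x":1.9,"y":1.25,"z":0,"ax":0,"ay":0,"az":0,"gripper":1}]}}

```text
clock: 31.12
position: [599.0, -214.5, 168.3]
ee_rot: [0.982, -0.187, -0.0, -0.0]
contact_force: [0.8, 1.0, -2.3]
gripper_width: 15.1
grasp_force: 58.7
```

Call:
{"fn": "send_rows", "kwargs": {"targets": [{"x":1.9,"y":1.25,"z":0,"ax":0,"ay":0,"az":0,"gripper":1},{"x":1.9,"y":1.25,"z":0.5,"ax":0,"ay":0,"az":0,"gripper":1},{"x":0,"y":0,"z":0.5,"ax":0,"ay":0,"az":0,"gripper":1},{"x":0,"y":0,"z":0,"ax":0,"ay":0,"az":0,"gripper":1},{"x":0,"y":0,"z":0,"ax":0,"ay":0,"az":0,"gripper":1}]}}

```text
clock: 31.53
position: [624.2, -250.5, 157.8]
ee_rot: [0.982, -0.187, -0.001, -0.0]
contact_force: [-0.4, -0.2, -1.3]
gripper_width: 15.1
grasp_force: 58.8
```

Run:
```python
from tin import *
plan2(627.5,-254.5,125,-21.4,step=24)
im,d,m=shot('wrist','w17.png'); w=cloud(d,m); np.savez('w17.npz',im=im,w=w); 
P=w[sel(w,530,730,-380,-140,130,160)]; print('cover',len(P),rect(P),np.median(P[:,2]))
P=w[sel(w,530,740,-380,-140,95,106)]; print('tin',len(P),rect(P))
for n in('top','side'):
    im,d,m=shot(n); w=cloud(d,m); np.savez(n+'17.npz',im=im,w=w)
    for z0,z1 in((92,106),(135,165)): P=w[sel(w,530,740,-380,-150,z0,z1)]; print(n,len(P),rect(P))
```

```text
t31.5 [ 624.2 -250.5  157.8] yaw -21.5 zax [-0.002  0.001 -1.   ] F [-0.4 -0.2 -1.3] w15.1 g58.8
az -0.11 tot [0.46 0.25 3.28] n 2 per [0.23 0.12 1.64]
cover 25747 (array([ 623.7, -249.5]), array([116.2, 116.1]), 68.5) 143.60410237184203
tin 1524 (array([ 679.8, -274.1]), array([130.2,  18.7]), 68.6)
top 92 (array([ 616.3, -230.4]), array([182.4,  62.5]), 24.8)
top 1002 (array([ 622.8, -249.1]), array([116.2, 117.1]), 68.9)
side 259 (array([ 626.9, -252.5]), array([135.8, 134.2]), 68.2)
side 903 (array([ 623. , -248.5]), array([121. , 120.1]), 67.0)
```

View pics/w17.png

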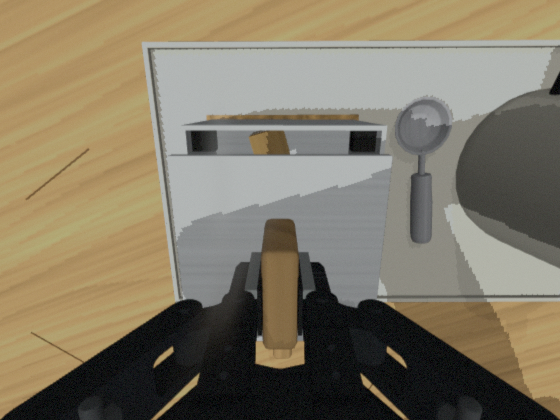

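Picture w17: the plate hangs level over the tin, with its far edge at y=155 and the tin's far rim at y=125. It needs about 5.5 mm forward and 2.4 mm right.

Call:
{"fn": "send_rows", "kwargs": {"targets": [{"x":0.55,"y":0.24,"z":0,"ax":0,"ay":0,"az":0,"gripper":1},{"x":0,"y":0,"z":1.0,"ax":0,"ay":0,"az":0,"gripper":1},{"x":0,"y":0,"z":1.0,"ax":0,"ay":0,"az":0,"gripper":1},{"x":0,"y":0,"z":0,"ax":0,"ay":0,"az":0,"gripper":1},{"x":0,"y":0,"z":0,"ax":0,"ay":0,"az":0,"gripper":1}]}}

```text
clock: 32.1
position: [628.5, -254.9, 137.1]
ee_rot: [0.982, -0.187, -0.002, -0.0]
contact_force: [-0.2, 0.7, -1.4]
gripper_width: 15.4
grasp_force: 58.8
```

Run:
```python
from tin import *
plan2(628.2,-254,120,-21.4,step=24)
im,d,m=shot('wrist'); w=cloud(d,m); np.savez('w18.npz',im=im,w=w); 
P=w[sel(w,530,730,-380,-140,115,135)]; print('cover',len(P),rect(P),np.median(P[:,2]))
P=w[sel(w,640,740,-380,-140,95,106)]; print('tin',len(P),rect(P))
for n in('side','top'):
    im,d,m=shot(n); w=cloud(d,m)
    for z0,z1 in((92,106),(114,135)): P=w[sel(w,530,740,-380,-150,z0,z1)]; print(n,len(P),rect(P))
```

```text
t32.1 [ 628.5 -254.9  137.1] yaw -21.5 zax [-0.003  0.001 -1.   ] F [-0.2  0.7 -1.4] w15.4 g58.8
az -0.10 tot [-0.06 -0.08  1.71] n 1 per [-0.06 -0.08  1.71]
cover 25625 (array([ 628.4, -254.5]), array([116.6, 115.7]), 68.3) 123.0793656505839
tin 1572 (array([ 683.8, -276. ]), array([130.3,  10.4]), 68.3)
side 247 (array([ 612.7, -219.2]), array([183.3, 109.5]), 22.0)
side 865 (array([ 627.4, -254.1]), array([122.1, 119.3]), 69.0)
top 94 (array([ 626.5, -253.6]), array([129.5, 131.6]), 69.2)
top 936 (array([ 627.5, -253.7]), array([117.1, 115.5]), 68.2)
```

Call:
{"fn": "send_rows", "kwargs": {"targets": [{"x":0,"y":0,"z":0.8,"ax":0,"ay":0,"az":0,"gripper":1},{"x":0,"y":0,"z":0.8,"ax":0,"ay":0,"az":0,"gripper":1},{"x":0,"y":0,"z":0.4,"ax":0,"ay":0,"az":0,"gripper":1},{"x":0,"y":0,"z":0,"ax":0,"ay":0,"az":0,"gripper":1},{"x":0,"y":0,"z":0,"ax":0,"ay":0,"az":0,"gripper":1}]}}

```text
clock: 32.67
position: [629.0, -255.2, 118.1]
ee_rot: [0.982, -0.186, -0.001, 0.0]
contact_force: [0.1, -0.8, -1.4]
gripper_width: 15.2
grasp_force: 58.8
```

Call:
{"fn": "send_rows", "kwargs": {"targets": [{"x":0,"y":0,"z":0.2,"ax":0,"ay":0,"az":0,"gripper":1},{"x":0,"y":0,"z":0.2,"ax":0,"ay":0,"az":0,"gripper":1},{"x":0,"y":0,"z":0,"ax":0,"ay":0,"az":0,"gripper":1},{"x":0,"y":0,"z":0,"ax":0,"ay":0,"az":0,"gripper":1}]}}

```text
clock: 33.0
position: [629.4, -255.2, 114.8]
ee_rot: [0.982, -0.186, -0.0, -0.0]
contact_force: [-0.4, -0.3, 0.1]
gripper_width: 15.1
grasp_force: 58.8
```

Call:
{"fn": "send_rows", "kwargs": {"targets": [{"x":0,"y":0,"z":0.2,"ax":0,"ay":0,"az":0,"gripper":1},{"x":0,"y":0,"z":0.2,"ax":0,"ay":0,"az":0,"gripper":1},{"x":0,"y":0,"z":0,"ax":0,"ay":0,"az":0,"gripper":1},{"x":0,"y":0,"z":0,"ax":0,"ay":0,"az":0,"gripper":1}]}}

```text
clock: 33.33
position: [629.3, -255.2, 110.7]
ee_rot: [0.982, -0.186, -0.0, 0.0]
contact_force: [0.1, 0.9, -1.3]
gripper_width: 14.9
grasp_force: 58.9
```

Call:
{"fn": "send_rows", "kwargs": {"targets": [{"x":0,"y":0,"z":0.2,"ax":0,"ay":0,"az":0,"gripper":1},{"x":0,"y":0,"z":0.1,"ax":0,"ay":0,"az":0,"gripper":1},{"x":0,"y":0,"z":0,"ax":0,"ay":0,"az":0,"gripper":1},{"x":0,"y":0,"z":0,"ax":0,"ay":0,"az":0,"gripper":1}]}}

```text
clock: 33.67
position: [629.5, -255.3, 109.0]
ee_rot: [0.982, -0.186, 0.0, 0.0]
contact_force: [-2.0, 1.4, 5.7]
gripper_width: 14.9
grasp_force: 59.8
```

Call:
{"fn": "send_rows", "kwargs": {"targets": [{"x":0,"y":0,"z":0.1,"ax":0,"ay":0,"az":0,"gripper":1},{"x":0,"y":0,"z":0.1,"ax":0,"ay":0,"az":0,"gripper":1},{"x":0,"y":0,"z":0,"ax":0,"ay":0,"az":0,"gripper":1},{"x":0,"y":0,"z":0,"ax":0,"ay":0,"az":0,"gripper":1}]}}

```text
clock: 34.0
position: [629.5, -255.3, 107.1]
ee_rot: [0.982, -0.186, 0.0, 0.0]
contact_force: [-2.1, 1.2, 5.7]
gripper_width: 14.8
grasp_force: 59.9
```

Call:
{"fn": "send_rows", "kwargs": {"targets": [{"x":0,"y":0,"z":0.1,"ax":0,"ay":0,"az":0,"gripper":1},{"x":0,"y":0,"z":0.1,"ax":0,"ay":0,"az":0,"gripper":1},{"x":0,"y":0,"z":0,"ax":0,"ay":0,"az":0,"gripper":1},{"x":0,"y":0,"z":0,"ax":0,"ay":0,"az":0,"gripper":1}]}}

```text
clock: 34.33
position: [629.5, -255.3, 105.1]
ee_rot: [0.982, -0.186, 0.0, 0.0]
contact_force: [-2.6, 1.5, 5.5]
gripper_width: 15.2
grasp_force: 59.9
```

Call:
{"fn": "send_rows", "kwargs": {"targets": [{"x":0,"y":0,"z":0.1,"ax":0,"ay":0,"az":0,"gripper":1},{"x":0,"y":0,"z":0.05,"ax":0,"ay":0,"az":0,"gripper":1},{"x":0,"y":0,"z":0,"ax":0,"ay":0,"az":0,"gripper":1},{"x":0,"y":0,"z":0,"ax":0,"ay":0,"az":0,"gripper":1}]}}

```text
clock: 34.67
position: [629.5, -255.3, 103.6]
ee_rot: [0.982, -0.186, 0.0, 0.0]
contact_force: [-3.1, 0.8, 5.5]
gripper_width: 15.2
grasp_force: 59.9
```

Call:
{"fn": "send_rows", "kwargs": {"targets": [{"x":0,"y":0,"z":0.1,"ax":0,"ay":0,"az":0,"gripper":1},{"x":0,"y":0,"z":0,"ax":0,"ay":0,"az":0,"gripper":1},{"x":0,"y":0,"z":0,"ax":0,"ay":0,"az":0,"gripper":1}]}}

```text
clock: 34.92
position: [629.5, -255.3, 103.0]
ee_rot: [0.982, -0.186, 0.001, 0.0]
contact_force: [-2.6, 1.0, 7.6]
gripper_width: 14.9
grasp_force: 60.1
```

Call:
{"fn": "send_rows", "kwargs": {"targets": [{"x":0,"y":0,"z":0.05,"ax":0,"ay":0,"az":0,"gripper":1},{"x":0,"y":0,"z":0,"ax":0,"ay":0,"az":0,"gripper":1},{"x":0,"y":0,"z":0,"ax":0,"ay":0,"az":0,"gripper":1}]}}

```text
clock: 35.17
position: [629.6, -255.4, 103.0]
ee_rot: [0.983, -0.186, 0.001, 0.0]
contact_force: [-3.0, 2.8, 8.5]
gripper_width: 15.1
grasp_force: 60.4
```

Call:
{"fn": "send_rows", "kwargs": {"targets": [{"x":0,"y":0,"z":0.1,"ax":0,"ay":0,"az":0,"gripper":1},{"x":0,"y":0,"z":0.1,"ax":0,"ay":0,"az":0,"gripper":1},{"x":0,"y":0,"z":0,"ax":0,"ay":0,"az":0,"gripper":1},{"x":0,"y":0,"z":0,"ax":0,"ay":0,"az":0,"gripper":1}]}}

```text
clock: 35.5
position: [629.7, -255.4, 102.9]
ee_rot: [0.983, -0.186, 0.001, 0.001]
contact_force: [-5.8, 3.2, 15.2]
gripper_width: 15.1
grasp_force: 61.3
```

Call:
{"fn": "send_rows", "kwargs": {"targets": [{"x":0,"y":0,"z":0,"ax":0,"ay":0,"az":0,"gripper":-0.5},{"x":0,"y":0,"z":0,"ax":0,"ay":0,"az":0,"gripper":-0.5},{"x":0,"y":0,"z":0,"ax":0,"ay":0,"az":0,"gripper":-0.5},{"x":0,"y":0,"z":0,"ax":0,"ay":0,"az":0,"gripper":-0.5},{"x":0,"y":0,"z":-3,"ax":0,"ay":0,"az":0,"gripper":-0.5}]}}

```text
clock: 35.92
position: [625.2, -253.9, 121.5]
ee_rot: [0.982, -0.187, -0.007, -0.001]
contact_force: [-0.7, -0.6, -1.2]
gripper_width: 64.3
grasp_force: 0.0
```

Call:
{"fn": "send_rows", "kwargs": {"targets": [{"x":0,"y":0,"z":-4,"ax":0,"ay":0,"az":0,"gripper":-0.5},{"x":-3,"y":0,"z":-4,"ax":0,"ay":0,"az":0,"gripper":-0.5},{"x":-4,"y":0,"z":0,"ax":0,"ay":0,"az":0,"gripper":-0.5},{"x":-3,"y":0,"z":0,"ax":0,"ay":0,"az":0,"gripper":-0.5},{"x":0,"y":0,"z":0,"ax":0,"ay":0,"az":0,"gripper":-0.5}]}}

```text
clock: 36.33
position: [535.5, -218.7, 202.2]
ee_rot: [0.982, -0.187, -0.002, -0.001]
contact_force: [0.6, 0.0, -0.4]
gripper_width: 63.8
grasp_force: 0.0
```

Call:
{"fn": "send_rows", "kwargs": {"targets": [{"x":0,"y":0,"z":0,"ax":0,"ay":0,"az":0,"gripper":-0.5},{"x":0,"y":0,"z":0,"ax":0,"ay":0,"az":0,"gripper":-0.5}]}}

```text
clock: 36.5
position: [541.6, -220.6, 202.3]
ee_rot: [0.982, -0.186, 0.0, 0.0]
contact_force: [0.0, -0.9, 0.0]
gripper_width: 64.0
grasp_force: 0.0
```

```bash
cat >> tin.py <<'E'
def level(w,n):
    P=w[sel(w,560,695,-320,-190,78,94)]; a=np.radians(-21.4);e=np.array([np.cos(a),np.sin(a)]);v=np.array([-e[1],e[0]])
    q=P[:,:2]-[628,-254.5]; X=q@e;Y=q@v; m=(abs(X)<55)&(abs(Y)<55); 
    if m.sum()<50: return
    A=np.c_[X,Y,np.ones(len(X))]; s=np.linalg.lstsq(A[m],P[m,2],rcond=None)[0]
    print(n,m.sum(),'slope mm over 100',(s[:2]*100).round(2),'top z',s[2].round(1))
    P=P[m];print([round(float(np.median(P[(np.sign(X[m])==i)&(np.sign(Y[m])==j)&(abs(X[m])>30)&(abs(Y[m])>30),2])),1) for i in(1,-1) for j in(1,-1)])
    P=w[sel(w,530,740,-380,-150,94,108)]; print(rect(P))
E
python3 - <<'E'
from tin import *
plan2(628.2,-254,120,-21.4,step=24)
for n in('wrist','side','top'):
    im,d,m=shot(n,n+'19.png'); w=cloud(d,m); np.savez(n+'19.npz',im=im,w=w); level(w,n)
E
```

```text
t36.5 [ 541.6 -220.6  202.3] yaw -21.5 zax [ 0.001 -0.    -1.   ] F [ 0.  -0.9  0. ] w64.0 g0.0
az -0.08 tot [ 9.28 -0.05  8.23] n 6 per [ 1.55 -0.01  1.37]
wrist 19119 slope mm over 100 [-0.09  0.05] top z 87.9
[87.9, 87.9, 88.0, 87.9]
(array([ 625. , -252.9]), array([130.8, 124.5]), 68.3)
side 638 slope mm over 100 [0.27 0.37] top z 89.7
[89.3, 91.2, 89.7, 89.4]
(array([ 626.6, -252.9]), array([136.5, 135.9]), 68.2)
```

View pics/wrist19.png

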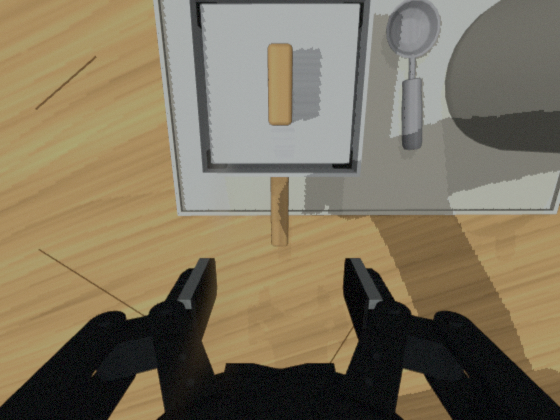

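Picture wrist19: the cover sits level in the mouth (plate corners within 0.1 mm, knob at (280,85)). The handle is free at (280,210) and the spoon is undisturbed. One last check of the centring and the bystanders before handing in.

Run:
```python
from tin import *
im,d,m=shot('wrist'); w=cloud(d,m)
L=[];B=[]
for v in range(10,190,3):
    u=[u for u in range(145,200) if w[v,u,2]>5]
    if u: L.append(w[v,u[0]])
for u in list(range(190,262,3))+list(range(300,540,3)):
    v=[v for v in range(195,235) if w[v,u,2]>5]
    if v: B.append(w[v[-1],u])
a=np.radians(-21.5);e=np.array([np.cos(a),np.sin(a)]);v=np.array([-e[1],e[0]])
Lc=np.array(L)[:,:2]@v;Bc=np.array(B)[:,:2]@e
print('mat',((np.median(Bc)+130)*e+(np.median(Lc)-120)*v).round(1),Lc.std().round(2),Bc.std().round(2))
P=w[sel(w,540,730,-380,-140,94,110)];X=P[:,:2]@e;Y=P[:,:2]@v
print('tin',((np.percentile(X,.5)+65)*e+(np.percentile(Y,.5)+np.percentile(Y,99.5))/2*v).round(1),rect(P))
t0=np.load('top0.npz')['w'];t=cloud(*shot('top')[1:])
for n,b in(('mug',[440,560,420,540,60,110]),('jar',[680,830,40,190,60,140]),('kettle',[420,700,-620,-350,150,260])): print(n,rect(t0[sel(t0,*b)]),rect(t[sel(t,*b)]))
```

```text
mat [ 626.8 -255.1] 0.46 0.46
tin [ 627.6 -254. ] (array([ 624.8, -252.9]), array([130.7, 124.4]), 68.3)
mug (array([492.7, 478.8]), array([82.1, 99.6]), 1.5) (array([503.1, 473.9]), array([103.1,  81.3]), 24.7)
jar (array([770.2, 119. ]), array([78.6, 77.2]), 60.8) (array([770.8, 119.9]), array([79.1, 77.8]), 61.3)
kettle (array([ 584.4, -501.7]), array([134.1, 219.6]), 47.5) (array([ 587.5, -505.7]), array([137.8, 229.5]), 46.0)
```

```bash
python3 -c "
from bench import arm
print(arm.job_done())"
```

```text
the job is handed in; nothing more can be done
None
```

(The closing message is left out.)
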